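# Change over the thread-warming plate

### The job

Swap the spools of waxed thread on the warming plate: first stand the white adhesive can that blocks the isolator lever upright on the bare bench, clear of the switch, and flip the lever over towards you until it snaps fully off. With the power off, put every black spool from the plate into the blue tray and stand every cream spool upright on the plate, then flip the lever back until it snaps fully on. Leave the red spool alone.

Things in the scene. Friction and masses are not known exactly. Their poses are not given: they have to be found in the camera images.
- isolator: Fixed grey switch box on the bench, 170 (x) x 75 (y) x 30 mm high. Origin: centre of its underside; its +x points roughly away from the robot, z up; its yaw varies by up to 0.2 rad. The lever's pivot lies at (20, 0, 37) mm in this frame, and the lever swings in the box's x-z plane. A steel guard hoop of 8 mm bar stands across the box at x = -64 mm, 60 mm wide, its top at z = 70 mm. Green dot: on side (+x); red dot: off side (-x).
- lever (a joint): Toggle lever of the isolator, rad. 0 = on (leaning 0.5 rad towards the box's +x, as found), 1.0 = off (leaning 0.5 rad towards -x). An over-centre mechanism drives it away from upright (0.5) to the nearer stop; about 3 N at the tip, most at the stops and fading towards upright, pushes it over; beyond upright it falls to the other stop by itself.
- lever_tip (a point): End of the lever, 65 mm from the pivot: middle of the round end of the red grip (16 mm thick, 24 mm long); the rod below it is 9 mm thick.
- adhesive_can: White adhesive can, 60 mm diameter, 150 mm high, 0.3 kg, loose. Origin: centre of its underside, z up. It starts standing on top of the switch box (30 mm above the bench) between lever and guard hoop, where it blocks the throw to off; to take it away it must be lifted over the hoop. A place for it that is always bare: the bench to the right of plate and tray, round world x = 0.56, y = -0.287 m.
- warming_plate: Fixed flat aluminium plate on a grey casing, 120 (x) x 180 (y) x 25 mm high, no rim. Origin: centre of its underside; x roughly away from the robot. The black spools start on it in a row along its y.
- tray: Fixed open blue tray, outside 120 (x) x 180 (y) x 30 mm high, walls and floor 4 mm thick. Origin: centre of its underside; x roughly away from the robot. It and the plate may change places.
- black_spool_1: Black thread spool, 42 mm flanges, 36 mm waist, 50 mm high, loose, standing on the warming plate at the start. Origin: centre of its underside, z up. May be absent.
- black_spool_2: Black thread spool, 42 mm flanges, 36 mm waist, 50 mm high, loose, standing on the warming plate at the start. Origin: centre of its underside, z up. May be absent.
- black_spool_3: Black thread spool, 42 mm flanges, 36 mm waist, 50 mm high, loose, standing on the warming plate at the start. Origin: centre of its underside, z up. May be absent.
- cream_spool_1: Cream thread spool, 48 mm flanges, 42 mm waist, 55 mm high, loose, standing on the bench at the start. Origin: centre of its underside, z up. May be absent.
- cream_spool_2: Cream thread spool, 48 mm flanges, 42 mm waist, 55 mm high, loose, standing on the bench at the start. Origin: centre of its underside, z up. May be absent.
- cream_spool_3: Cream thread spool, 48 mm flanges, 42 mm waist, 55 mm high, loose, standing on the bench at the start. Origin: centre of its underside, z up. May be absent.
- red_spool: Red thread spool, 42 mm diameter, 60 mm high, loose on the bench behind the work. Origin: centre of its underside. Leave alone.
Things that resemble listed ones, but are neither listed nor needed, are in the scene too. What is shaped like the black_spool_3 but green is not meant.

How it is judged:
On the way, in this order (a step that is already met when the one before it is completed fails the run):
1. the can stands upright on the bench clear of the switch, and the lever is fully off, before any black spool is in the tray or any cream spool on the plate (angle between adhesive_can's own z axis and vertical below 0.15 rad and height (world z) of adhesive_can between -0.012 and 0.012 m and horizontal distance between adhesive_can and isolator above 0.1 m and value of joint lever above 0.9 rad and not (x of black_spool_1 in the frame of tray between -0.057 and 0.057 m and y of black_spool_1 in the frame of tray between -0.087 and 0.087 m and z of black_spool_1 in the frame of tray between -0.005 and 0.045 m) and not (x of black_spool_2 in the frame of tray between -0.057 and 0.057 m and y of black_spool_2 in the frame of tray between -0.087 and 0.087 m and z of black_spool_2 in the frame of tray between -0.005 and 0.045 m) and not (x of black_spool_3 in the frame of tray between -0.057 and 0.057 m and y of black_spool_3 in the frame of tray between -0.087 and 0.087 m and z of black_spool_3 in the frame of tray between -0.005 and 0.045 m) and not (x of cream_spool_1 in the frame of warming_plate between -0.056 and 0.056 m and y of cream_spool_1 in the frame of warming_plate between -0.086 and 0.086 m and z of cream_spool_1 in the frame of warming_plate between 0.018 and 0.034 m and angle between cream_spool_1's own z axis and vertical below 0.15 rad) and not (x of cream_spool_2 in the frame of warming_plate between -0.056 and 0.056 m and y of cream_spool_2 in the frame of warming_plate between -0.086 and 0.086 m and z of cream_spool_2 in the frame of warming_plate between 0.018 and 0.034 m and angle between cream_spool_2's own z axis and vertical below 0.15 rad) and not (x of cream_spool_3 in the frame of warming_plate between -0.056 and 0.056 m and y of cream_spool_3 in the frame of warming_plate between -0.086 and 0.086 m and z of cream_spool_3 in the frame of warming_plate between 0.018 and 0.034 m and angle between cream_spool_3's own z axis and vertical below 0.15 rad)), for 0.2 s.
2. with the lever still fully off, every black spool is in the tray and every cream spool stands upright on the plate (value of joint lever above 0.9 rad and x of black_spool_1 in the frame of tray between -0.057 and 0.057 m and y of black_spool_1 in the frame of tray between -0.087 and 0.087 m and z of black_spool_1 in the frame of tray between -0.005 and 0.045 m and x of black_spool_2 in the frame of tray between -0.057 and 0.057 m and y of black_spool_2 in the frame of tray between -0.087 and 0.087 m and z of black_spool_2 in the frame of tray between -0.005 and 0.045 m and x of black_spool_3 in the frame of tray between -0.057 and 0.057 m and y of black_spool_3 in the frame of tray between -0.087 and 0.087 m and z of black_spool_3 in the frame of tray between -0.005 and 0.045 m and x of cream_spool_1 in the frame of warming_plate between -0.056 and 0.056 m and y of cream_spool_1 in the frame of warming_plate between -0.086 and 0.086 m and z of cream_spool_1 in the frame of warming_plate between 0.018 and 0.034 m and angle between each of cream_spool_1, cream_spool_2, cream_spool_3's own z axis and vertical below 0.15 rad and x of cream_spool_2 in the frame of warming_plate between -0.056 and 0.056 m and y of cream_spool_2 in the frame of warming_plate between -0.086 and 0.086 m and z of cream_spool_2 in the frame of warming_plate between 0.018 and 0.034 m and x of cream_spool_3 in the frame of warming_plate between -0.056 and 0.056 m and y of cream_spool_3 in the frame of warming_plate between -0.086 and 0.086 m and z of cream_spool_3 in the frame of warming_plate between 0.018 and 0.034 m), for 0.2 s.
3. the lever is fully on again (value of joint lever below 0.1 rad), for 0.2 s.
At the end, for the whole second after the job is handed in: Lever at its on stop (under 0.1 rad); all black spools in the tray, on its floor; all cream spools upright (within 0.15 rad) on the plate, centres 4 mm or more inside its edge; the can upright on the bare bench, over 100 mm from the switch box's middle; all at rest (value of joint lever below 0.1 rad and angle between each of adhesive_can, cream_spool_1, cream_spool_2, cream_spool_3's own z axis and vertical below 0.15 rad and height (world z) of adhesive_can between -0.012 and 0.012 m and horizontal distance between adhesive_can and isolator above 0.1 m and x of black_spool_1 in the frame of tray between -0.057 and 0.057 m and y of black_spool_1 in the frame of tray between -0.087 and 0.087 m and z of black_spool_1 in the frame of tray between -0.005 and 0.045 m and x of black_spool_2 in the frame of tray between -0.057 and 0.057 m and y of black_spool_2 in the frame of tray between -0.087 and 0.087 m and z of black_spool_2 in the frame of tray between -0.005 and 0.045 m and x of black_spool_3 in the frame of tray between -0.057 and 0.057 m and y of black_spool_3 in the frame of tray between -0.087 and 0.087 m and z of black_spool_3 in the frame of tray between -0.005 and 0.045 m and x of cream_spool_1 in the frame of warming_plate between -0.056 and 0.056 m and y of cream_spool_1 in the frame of warming_plate between -0.086 and 0.086 m and z of cream_spool_1 in the frame of warming_plate between 0.018 and 0.034 m and x of cream_spool_2 in the frame of warming_plate between -0.056 and 0.056 m and y of cream_spool_2 in the frame of warming_plate between -0.086 and 0.086 m and z of cream_spool_2 in the frame of warming_plate between 0.018 and 0.034 m and x of cream_spool_3 in the frame of warming_plate between -0.056 and 0.056 m and y of cream_spool_3 in the frame of warming_plate between -0.086 and 0.086 m and z of cream_spool_3 in the frame of warming_plate between 0.018 and 0.034 m and linear speed of each of black_spool_1, black_spool_2, black_spool_3, cream_spool_1, cream_spool_2, cream_spool_3, adhesive_can below 0.03 m/s and velocity of joint lever below 0.1 rad/s); the robot touches nothing.
It fails at once if the red spool is moved by more than 30 mm (distance of red_spool from where it was at the start of the episode above 0.03 m).
Of black_spool_1, black_spool_2, black_spool_3 only 2 to 3 are there at a start; the rules pass over those that are not, and their reading is None.
Of cream_spool_1, cream_spool_2, cream_spool_3 only 2 to 3 are there at a start; the rules pass over those that are not, and their reading is None.
At some moment in a run one of black_spool_1, black_spool_2, black_spool_3 may be knocked a few centimetres aside while the robot is not near it.
It also fails if it takes over 210 s, if anything falls off the work surface, if the arm or the gripper's body presses on something with over 40 N, if the wrist force passes 120 N, or if a joint passes its speed limit or range.

### The arm

A 7-joint arm with a two-finger parallel gripper is mounted at the origin on a cart in front of the work surface, level with it; the furniture and walls round the work are solid. World frame = base frame: x ahead of the robot, y to its left, z up, the work surface at z = 0. Lengths are in m, angles in rad, forces in N, time in s.
With the tool pointing down it reaches from about 0.4 to 0.85 m from the base axis. Payload 10.4 kg.
Tool frame: the origin (TCP) lies at the very end of the fingers, on their centre line; the grasp point (between the pads) lies r.pinch_z behind it (r.pinch_z is the distance from the TCP to the grasp point, in m); z points along the fingers, x is the direction in which the jaws open and shut, and the axes are right-handed (so a half turn about z gives the same grasp; the last joint's range is limited). The gripper opens to 87 mm and grips with 3 to 60 N. Pads are 19 mm wide; open, the fingers measure 117 mm over their backs; the gripper's body (75 mm by 190 mm) begins 51 mm behind the grasp point.
Start: joints at [1.258, 0.332, -0.065, 1.46, 0.022, 1.35, -0.088], TCP at [0.179, -0.599, 0.223] pointing down, gripper open.
Joint ranges: [-2.6, 2.6], [-0.5, 2.12], [-1.47, 1.34], [0.16, 2.42], [-1.27, 4.41], [0.06, 2.06], [-2.6, 2.6]. Speed limits (rad/s): [2.22, 2.22, 2.79, 2.79, 3.14, 3.14, 3.14].

### API

Orientations are given as a unit quaternion [x, y, z, w].
In Python, from bench import r gives the robot as it stands.
- The arm moves only by the tool carry_out, never from a script. Its argument "increments" is text: rows parted by semicolons, each of 7 numbers parted by spaces: the turn, a rotation vector about the tool's x, y, z in degrees, then the shift along the tool's x, y, z in m, then the finger opening in m, from 0 to 0.087. A call has exactly 5 rows; each row is the pose to reach, as a shift and turn from the pose measured when the call began, along the tool's axes at that moment; what a row does not reach only later rows make up. A row lasts 1/8 s, in which the tool goes at most 62.5 mm and 10.7 degrees, less where a joint would pass 70% of its speed; a pose out of reach is approached as far as the arm can. A call with a gripper value outside its range is refused whole. The fingers move at their own pace and stop on an object; "squeeze" is the grip in N (left out, the last holds). Time passes only in rows, so rows that repeat a pose let the fingers close, or fill a call up. It gives the time, the measured TCP pose, the force and the opening at its end, in the units of the state.
- r.read_state(): the state, without advancing time (a new reading comes with each control period).
- r.camera(name): name is "side" or "top" or "wrist"; returns (picture, depth): 480x640x3 uint8, blue, green, red; 480x640 float32, m along the optical axis (not along the pixel's ray), 0 where there is no reading.
- r.camera_model(name): a dict with "K" (3x3 intrinsics, pixels), "extrinsics" (4x4, takes a point from camera to world coordinates). Camera axes: x right, y down, z forward; pixel columns grow to the right and rows downward; lengths in m; the calibration is good to about 2 mm. A picture is of the moment at which its call begins: read the wrist's pose just before it. camera_model takes no time and is no camera call; for the wrist camera it gives the pose at the moment of the call.
- r.close_job(): hands the job in, once; it reports no verdict.
The state is a dict: "time": time; "joint_positions": joint angles; "joint_vel": joint speeds; "joint_torque": joint torques, N m; "ee_pos": TCP position; "eef_rot": TCP orientation; "ft_force": force on the tool from outside, world axes, zero at the start; "torque": the same for the moment, N m; "width": finger opening in m.
Only numpy, scipy, OpenCV 4.12 (cv2) and the standard library are available. Lean on these libraries where they do the work, as an engineer would, in place of code of your own. Each camera call takes 0.05 s, during which the arm holds its last target.

## Working session

There is one attempt and no reset: what is moved stays moved. The work goes in short steps, Python scripts to look and compute and a tool call to move; the robot and the scene stay as the last step left them, time stands still between calls to the robot, and variables do not carry over. Pictures are saved under pics/ and viewed, and the job is handed in when it is done.

Besides the shell and the picture viewer there is one more tool, called by a JSON object that holds its "name" and its "arguments". carry_out: Moves the arm, as the interface text tells. Its arguments: {"type":"object","properties":{"increments":{"type":"string"},"squeeze":{"type":"number"}},"required":["increments"]}

```bash
mkdir -p pics; ls
python3 - <<'E'
from bench import r
import cv2,numpy as np
s=r.read_state(); print({k:np.round(v,3).tolist() for k,v in s.items()}, r.pinch_z)
for n in("top","side","wrist"):
    p,d=r.camera(n); cv2.imwrite(f"pics/{n}0.png",p); np.save(f"pics/{n}0.npy",d)
    m=r.camera_model(n); print(n,np.round(m["K"],1).tolist(),np.round(m["extrinsics"],3).tolist())
E
```

```text
pics
{'time': 0.0, 'joint_positions': [1.258, 0.333, -0.065, 1.461, 0.022, 1.35, -0.088], 'joint_vel': [-0.001, 0.0, -0.0, -0.001, 0.001, 0.002, -0.0], 'joint_torque': [0.001, -62.325, 0.026, -38.99, -0.061, 0.04, 0.0], 'ee_pos': [0.179, -0.599, 0.222], 'eef_rot': [0.802, -0.598, -0.001, -0.0], 'ft_force': [-0.855, -0.149, -0.138], 'torque': [-0.005, 0.041, -0.004], 'width': 0.087} 0.0187
top [[433.9, 0.0, 320.4], [0.0, 433.9, 242.0], [0.0, 0.0, 1.0]] [[-0.011, -0.985, 0.175, 0.377], [-1.0, 0.012, 0.003, 0.134], [-0.005, -0.175, -0.985, 0.954], [0.0, 0.0, 0.0, 1.0]]
side [[435.3, 0.0, 320.8], [0.0, 435.3, 237.2], [0.0, 0.0, 1.0]] [[0.934, -0.186, 0.305, 0.249], [-0.357, -0.485, 0.798, -0.621], [-0.001, -0.854, -0.52, 0.567], [0.0, 0.0, 0.0, 1.0]]
wrist [[357.5, 0.0, 325.3], [0.0, 357.5, 240.3], [0.0, 0.0, 1.0]] [[0.286, -0.925, -0.249, 0.245], [-0.958, -0.277, -0.073, -0.579], [-0.001, 0.259, -0.966, 0.386], [0.0, 0.0, 0.0, 1.0]]
```

View pics/top0.png

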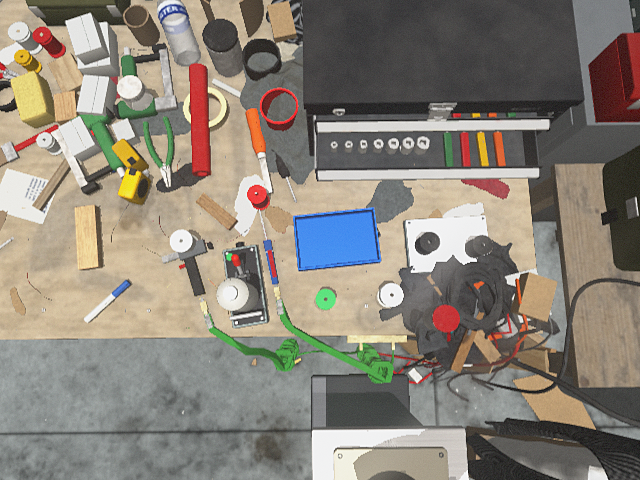

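View pics/side0.png

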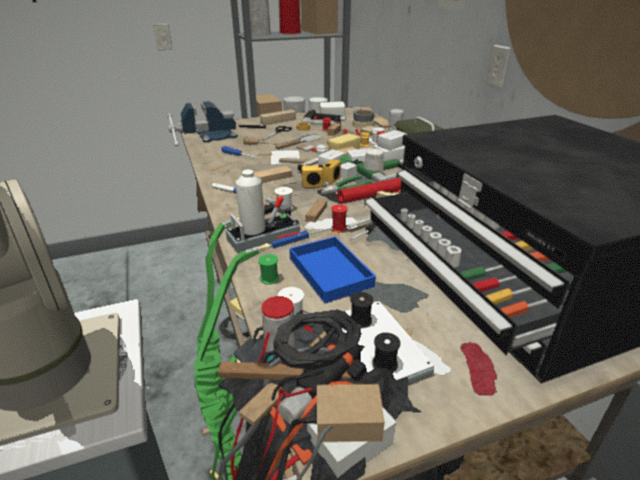

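Run:
```python
import cv2,numpy as np
p=cv2.imread("pics/top0.png"); 
cv2.imwrite("pics/c1.png",cv2.resize(p[170:350,150:400],None,fx=3.2,fy=3.2,interpolation=2))
cv2.imwrite("pics/c2.png",cv2.resize(p[190:370,360:560],None,fx=3.2,fy=3.2,interpolation=2))
p=cv2.imread("pics/side0.png"); 
cv2.imwrite("pics/c3.png",cv2.resize(p[160:320,200:440],None,fx=3.3,fy=3.3,interpolation=2))
```

```text
(no output)
```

View pics/c1.png

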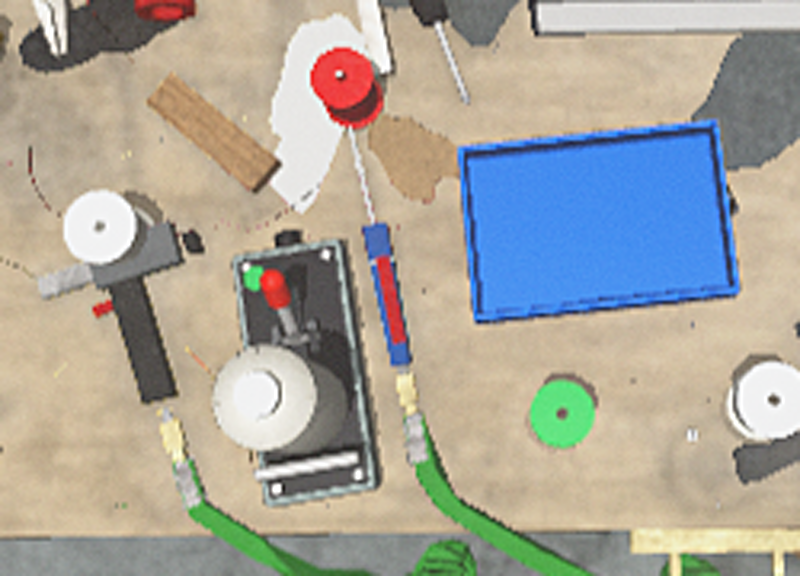

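View pics/c2.png

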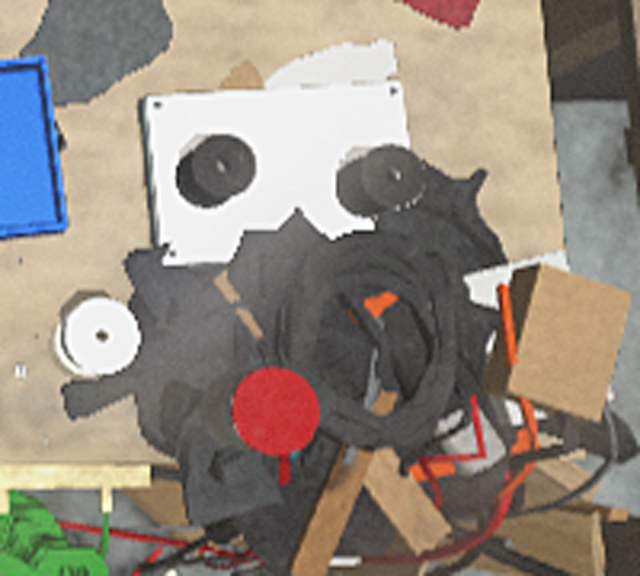

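View pics/c3.png

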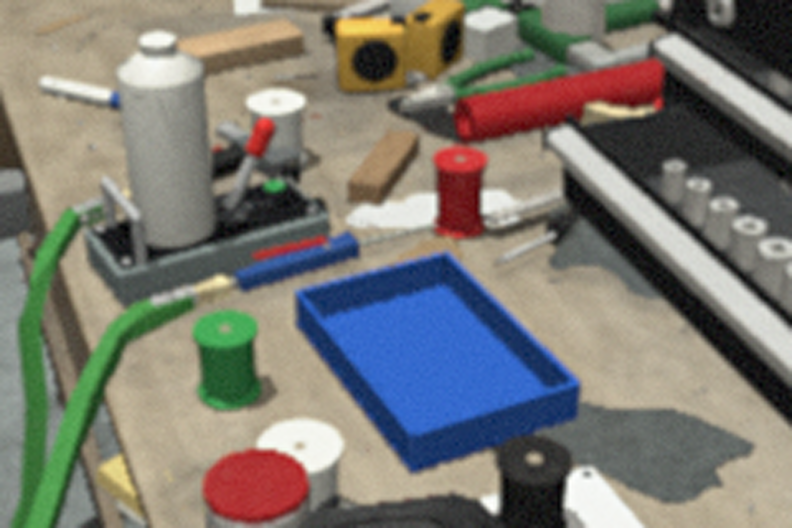

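View pics/wrist0.png

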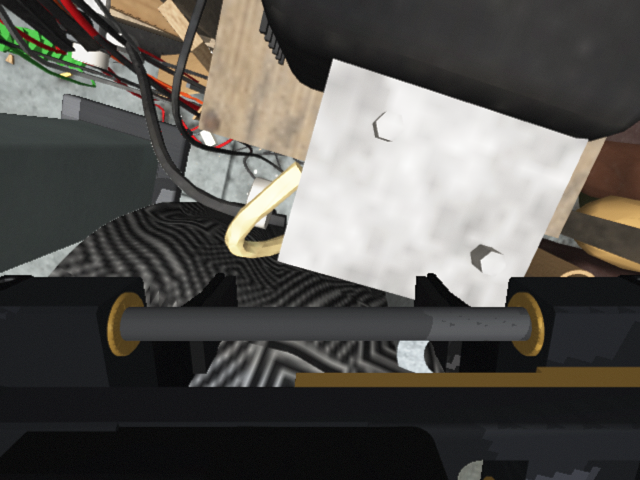

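```bash
cat > h.py <<'E'
from bench import r
import cv2,numpy as np
from scipy.spatial.transform import Rotation as R
def cloud(n,save=None):
    m=r.camera_model(n); p,d=r.camera(n)
    if save: cv2.imwrite(f"pics/{save}.png",p)
    return p,d,pts(d,m)
def pts(d,m):
    K=m["K"];E=m["extrinsics"]; v,u=np.mgrid[:480,:640]
    P=np.stack([(u-K[0,2])/K[0,0]*d,(v-K[1,2])/K[1,1]*d,d],-1)
    W=P@E[:3,:3].T+E[:3,3]; W[d==0]=np.nan
    return W
def ortho(W,p,x0,x1,y0,y1,s=2e-3,zmax=1):
    # image rows: x decreasing downward, columns: y decreasing rightward ; returns height and colour
    H=int((x1-x0)/s);Wd=int((y1-y0)/s); h=np.full((H,Wd),np.nan); c=np.zeros((H,Wd,3),np.uint8)
    ok=np.isfinite(W[...,2])&(W[...,2]<zmax); X=W[ok]; C=p[ok]; o=np.argsort(X[:,2]); X=X[o];C=C[o]
    i=((x1-X[:,0])/s).astype(int); j=((y1-X[:,1])/s).astype(int); k=(i>=0)&(i<H)&(j>=0)&(j<Wd)
    h[i[k],j[k]]=X[k,2]; c[i[k],j[k]]=C[k]; return h,c
def tool(s=None):
    s=s or r.read_state(); return np.array(s["ee_pos"]),R.from_quat(s["eef_rot"])
def go(pos,yaw=None,Rt=None,s=None):
    "shift+turn (tool axes) to reach world TCP pos, with tool down and jaw axis at yaw"
    p,Rc=tool(s); 
    d=Rc.inv().apply(np.array(pos)-p)
    if Rt is None:
        c=[R.from_matrix(np.array([[np.cos(a),np.sin(a),0],[np.sin(a),-np.cos(a),0],[0,0,-1]]).astype(float)) for a in (yaw,yaw+np.pi)] if yaw is not None else [Rc]
        Rt=min(c,key=lambda q:(Rc.inv()*q).magnitude())
    rv=(Rc.inv()*Rt).as_rotvec(degrees=True)
    print("turn",np.round(rv,1),"shift",np.round(d,4),"at",np.round(p,4))
E
python3 - <<'E'
from h import *
W={n:pts(np.load(f"pics/{n}0.npy"),r.camera_model(n)) for n in("top","side")}
np.set_printoptions(suppress=True,precision=3)
T=W["top"]
for n,(u,v) in dict(can=(235,290),cream1=(391,294),whiteL=(181,241),green=(325,299),blkA=(430,243),blkB=(483,245),red=(258,196),redlid=(446,318),lever=(237,261),tray=(337,240),plate=(450,255),pile=(440,280),pile2=(470,290),dw=(130,90)).items():
    print(n,T[v,u])
p=cv2.imread("pics/top0.png")
h,c=ortho(T,p,0.3,0.8,-0.5,0.6)
hm=(np.clip(np.nan_to_num(h),0,0.25)*1000).astype(np.uint8)
vis=cv2.resize(np.hstack([cv2.applyColorMap(hm,2)]),None,fx=1.4,fy=1.4)
cv2.imwrite("pics/hm.png",np.vstack([cv2.resize(c,None,fx=1.4,fy=1.4),vis])[:600*2]); 
for x in np.arange(0.66,0.34,-0.02):
    print("%.2f"%x,[int(1000*np.nanmax(h[int((.8-x)/.002)-5:int((.8-x)/.002)+5,int((.6-y)/.002)-5:int((.6-y)/.002)+5])) if np.isfinite(h[int((.8-x)/.002)-5:int((.8-x)/.002)+5,int((.6-y)/.002)-5:int((.6-y)/.002)+5]).any() else None for y in np.arange(-.0,-.42,-.02)])
E
```

```text
can [0.429 0.288 0.182]
cream1 [ 0.429 -0.017 -0.   ]
whiteL [0.551 0.447 0.006]
green [0.42  0.128 0.001]
blkA [ 0.536 -0.101  0.028]
blkB [ 0.53  -0.215  0.029]
red [0.636 0.268 0.062]
redlid [ 0.376 -0.1    0.121]
lever [0.492 0.303 0.097]
tray [0.549 0.1   0.006]
plate [ 0.51  -0.143  0.025]
pile [ 0.455 -0.116  0.035]
pile2 [ 0.432 -0.169  0.062]
dw [0.871 0.546 0.086]
0.66 [153, 154, 154, 155, 155, 153, 153, 153, 152, 153, 153, 154, 153, 155, 152, 152, 4, 4, None, None, None]
0.64 [145, 146, 146, 146, 146, 145, 145, 147, 146, 146, 147, 146, 145, 145, 145, 146, 4, 4, None, None, None]
0.62 [6, 6, 5, 6, 5, 5, 6, 5, 6, 6, 6, 8, 4, 4, 3, 5, 4, 3, None, None, None]
0.60 [6, 7, 6, 4, 19, 25, 25, 29, 27, 29, 28, 28, 4, 4, 4, 5, 5, 4, None, None, None]
0.58 [5, 4, 20, 29, 30, 29, 29, 29, 29, 30, 28, 30, 4, 4, 5, 5, 5, 4, None, None, None]
0.56 [6, 5, 20, 30, 77, 75, 29, 29, 30, 29, 29, 29, 5, 6, 4, 4, 4, 4, None, None, None]
0.54 [29, 5, 4, 29, 78, 79, 30, 28, 29, 79, 78, 76, 26, 21, 13, 5, 5, 2, None, None, None]
0.52 [31, 5, 5, 29, 80, 79, 30, 28, 30, 80, 78, 77, 34, 25, 15, 4, 4, 3, None, None, None]
0.50 [33, 5, 6, 29, 30, 29, 29, 35, 33, 78, 81, 78, 52, 43, 21, 4, 4, 3, None, None, None]
0.48 [5, 4, 32, 31, 30, 46, 105, 107, 108, 108, 109, 72, 51, 47, 51, 53, 52, 3, None, None, None]
0.46 [7, 4, 30, 29, 24, 41, 108, 108, 103, 107, 108, 102, 67, 75, 97, 95, 94, None, None, None, None]
0.44 [59, 58, 55, 25, 31, 32, 106, 105, 97, 100, 104, 105, 65, 96, 96, 96, 95, 92, None, None, None]
0.42 [58, 60, 57, 31, 31, 100, 106, 101, 92, 92, 104, 106, 71, 96, 96, 97, 96, None, None, None, None]
0.40 [58, 59, 35, 39, 119, 121, 118, 105, 84, 89, 104, 104, 88, 97, 96, 97, 95, None, None, None, None]
0.38 [33, 29, 24, 41, 121, 120, 120, 105, 105, 102, 103, 102, 95, 96, 95, 95, 94, 54, 9, None, None]
0.36 [5, 4, 17, 25, 121, 119, 120, 104, 107, 104, 101, 92, 78, 81, 90, 92, 85, 28, 21, None, None]
```

View pics/hm.png

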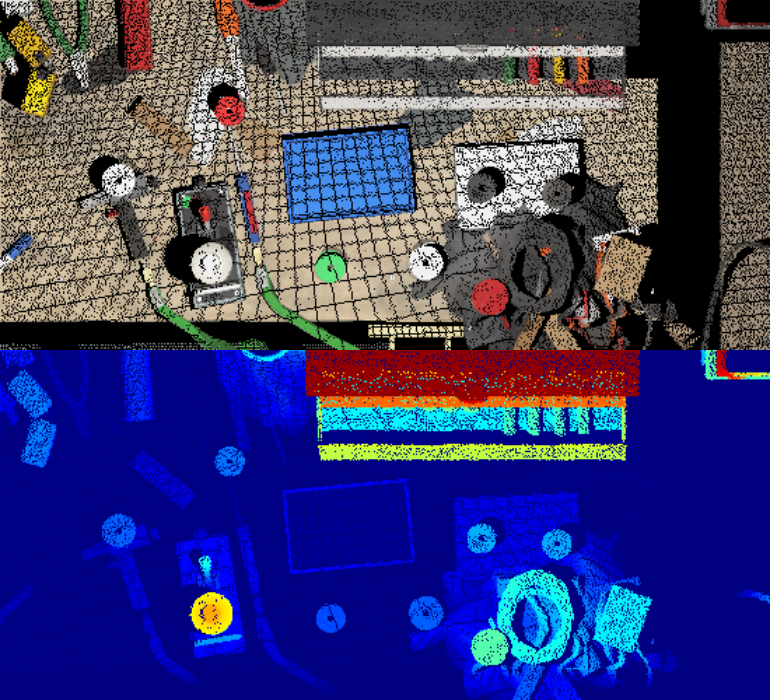

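Run:
```python
from h import *
np.set_printoptions(suppress=True,precision=3)
W={n:pts(np.load(f"pics/{n}0.npy"),r.camera_model(n)) for n in("top","side")}
T=W["top"]
def circ(n,u,v,rad,z0,z1,cam="top"):
    T=W[cam]; vv,uu=np.mgrid[:480,:640]; m=(abs(uu-u)<rad)&(abs(vv-v)<rad)&(T[...,2]>z0)&(T[...,2]<z1)
    P=T[m]; 
    if len(P)<5: print(n,len(P)); return
    c,rr=cv2.minEnclosingCircle(P[:,:2].astype(np.float32)); print(n,cam,"n",len(P),"mean",P.mean(0),"c",np.round(c,4),"d %.3f"%(2*rr),"ztop",np.median(P[:,2]))
circ("can",235,293,25,.12,.2); circ("can shoulder",235,293,25,.1,.165)
circ("cream1",391,294,18,.045,.07); circ("whiteL",181,241,18,.045,.09); circ("green",325,299,18,.04,.07)
circ("blkA",428,244,18,.065,.09); circ("blkB",480,245,22,.065,.09); circ("red",258,196,15,.05,.08)
circ("lever",237,261,14,.06,.11)
circ("w1",46,140,14,.03,.12);circ("w2",20,33,18,.03,.15);circ("w3",130,90,18,.06,.15)
# tray, plate, box
p=cv2.imread("pics/top0.png"); hsv=cv2.cvtColor(p,cv2.COLOR_BGR2HSV)
m=(hsv[...,0]>100)&(hsv[...,0]<115)&(hsv[...,1]>150)&(T[...,2]>.024)&(T[...,0]<.63)&(abs(T[...,1]-.1)<.12)
print("tray",cv2.minAreaRect(T[m][:,:2].astype(np.float32)))
m=(hsv[...,1]<40)&(hsv[...,2]>180)&(T[...,2]>.02)&(T[...,2]<.036)&(T[...,0]<.65)&(T[...,1]<-.04)&(T[...,1]>-.26)&(T[...,0]>.46)
print("plate",cv2.minAreaRect(T[m][:,:2].astype(np.float32)))
m=(T[...,2]>.024)&(T[...,2]<.036)&(T[...,0]<.6)&(T[...,0]>.35)&(abs(T[...,1]-.29)<.07)
print("iso",cv2.minAreaRect(T[m][:,:2].astype(np.float32)))
for v in range(252,276,3): print(v,[ (np.round(T[v,u],3)*1000).astype(int).tolist() for u in range(228,246,3)])
# hammer near whiteL
h,c=ortho(T,p,0.48,0.62,0.34,0.54,s=.01)
print((np.nan_to_num(h)*1000).astype(int))
```

```text
can top n 941 mean [0.422 0.294 0.165] c [0.424 0.298] d 0.060 ztop 0.16498380832715498
can shoulder top n 521 mean [0.421 0.289 0.152] c [0.423 0.298] d 0.060 ztop 0.16078092964514956
cream1 top n 419 mean [ 0.424 -0.009  0.056] c [ 0.424 -0.009] d 0.048 ztop 0.05576227591501981
whiteL top n 398 mean [0.542 0.43  0.056] c [0.542 0.43 ] d 0.049 ztop 0.05636405002884154
green top n 309 mean [0.417 0.127 0.051] c [0.417 0.128] d 0.042 ztop 0.050803669170559895
blkA top n 308 mean [ 0.531 -0.088  0.076] c [ 0.531 -0.087] d 0.043 ztop 0.0761259326270165
blkB top n 326 mean [ 0.522 -0.195  0.076] c [ 0.523 -0.196] d 0.044 ztop 0.07590770945115688
red top n 292 mean [0.641 0.272 0.061] c [0.641 0.272] d 0.043 ztop 0.061394861397260136
lever top n 114 mean [0.491 0.305 0.089] c [0.489 0.305] d 0.031 ztop 0.09325815955253464
w1 top n 272 mean [0.773 0.743 0.046] c [0.783 0.738] d 0.061 ztop 0.0479049560178178
w2 top n 516 mean [1.033 0.82  0.054] c [1.039 0.81 ] d 0.095 ztop 0.05681902592607496
w3 top n 674 mean [0.874 0.545 0.08 ] c [0.879 0.547] d 0.061 ztop 0.08300009981184386
tray ((0.54
[... 1317 characters left out ...]
25 24]
 [ 5  4  4  6  4  3  4  4  4  4  4  4  5  3  4  5  6  6 21 24]
 [ 4  5  5  4  4  6  4  6  3  6  5  5  3  4  4  3  4  4  3 23]
 [ 6  6  3  5  3  3  6  2  0 58 58 60 58  4  3  4  4  5  3  5]
 [ 5  4  3  4  4  5  3  0 58 57 59 60 59 55 20  5  6  5  4  4]
 [ 6  4  4  3  4  4  4  0 59 59 59 58 59 58 26 22 25  3  4  3]
 [ 5  3  4  4  6  5  4  3 57 59 59 58 59 56 25 24 23  4  3  5]
 [ 4  6  4  5  4  4  3 17 55 57 60 59 61 26 25 25  3  4  2 33]
 [ 5  5  4  4  3 20 21 19 20 24 58 55 59 23  3  4  4  5  4 34]
 [ 4  5  3  5  3 20 20 21 16 23 26 24 24 10  3  3  2  4  4 35]
 [ 4  4  4  3  6  4  3  4  3 19 21 25 25 24  2  3  4  4  3 33]
 [ 5  3  3  4  5  5  3  3  5 18 18 24 24 24  4  3  4  6  4 34]]
```

```bash
cat >> h.py <<'E'
def pix2w(n,u,v,z):
    m=r.camera_model(n);K=m["K"];E=m["extrinsics"]
    d=E[:3,:3]@np.array([(u-K[0,2])/K[0,0],(v-K[1,2])/K[1,1],1]); o=E[:3,3]
    return o+d*(z-o[2])/d[2]
E
python3 - <<'E'
from h import *
np.set_printoptions(suppress=True,precision=4)
c=[(222.8,250.6),(257.8,245),(268.8,322.5),(233.7,327.8)]
P=np.array([pix2w("top",u,v,.032)[:2] for u,v in c]); print(P, P.mean(0))
f=(P[0]+P[1])/2; b=(P[2]+P[3])/2; d=f-b; yaw=np.arctan2(d[1],d[0]); print("yaw",yaw,np.linalg.norm(d),np.linalg.norm(P[0]-P[1]))
R2=np.array([[np.cos(yaw),-np.sin(yaw)],[np.sin(yaw),np.cos(yaw)]])
for q in [(20,0),(51,0),(-64,0),(-11,0)]: print(q,P.mean(0)+R2@np.array(q)/1000)
go([.179,-.599,.35]); go([.45,-.42,.35],yaw=-1.571);
E
```

```text
[[0.5242 0.3468]
 [0.5355 0.2715]
 [0.3708 0.2462]
 [0.3607 0.3194]] [0.4478 0.296 ]
yaw 0.15941421838550002 0.16619342633145742 0.07610353126505806
(20, 0) [0.4676 0.2991]
(51, 0) [0.4982 0.3041]
(-64, 0) [0.3846 0.2858]
(-11, 0) [0.437  0.2942]
turn [0. 0. 0.] shift [ 0.0003 -0.0004 -0.128 ] at [ 0.1785 -0.5987  0.222 ]
turn [ 0.   0.1 16.6] shift [-0.0938 -0.3112 -0.1279] at [ 0.1785 -0.5987  0.222 ]
```

Lookalikes in the top view: cream candidates are whites at (391,294) and (181,241), both 48 mm in diameter and 55 mm high, so both are accepted. The white things at (46,140), (20,33) and (130,90) have the wrong size or lie far away. Blacks on the plate are at (428,244) and (480,245). Green at (325,299) and red at (258,196) stay where they are, and the red-lidded tin at (446,318) isn't needed. The white can at (235,290) is on the switch, and the crop confirms it.

{"name": "carry_out", "arguments": {"increments": "0 0 0 0 0 -0.06 0.087; 0 0 0 0 0 -0.12 0.087; 0 0 5 -0.03 -0.05 -0.128 0.087; 0 0 10 -0.05 -0.1 -0.128 0.087; 0 0 16 -0.07 -0.16 -0.128 0.087"}}

```text
time: 0.78
ee_pos: [0.3117, -0.4855, 0.3501]
eef_rot: [0.709, -0.705, -0.0, -0.0]
ft_force: [1.5, -0.5, 0.3]
width: 0.0871
```

Run:
```python
from h import *
go([.45,-.42,.35],yaw=-1.571); go([.5,-.1,.35],yaw=-1.571); go([.45,.2,.35],yaw=-1.411)
```

```text
turn [0.  0.  0.3] shift [-6.480e-02 -1.386e-01  1.000e-04] at [ 0.3117 -0.4855  0.3501]
turn [0.  0.  0.3] shift [-3.845e-01 -1.904e-01  2.000e-04] at [ 0.3117 -0.4855  0.3501]
turn [ 0.   0.  -8.8] shift [-6.847e-01 -1.422e-01  4.000e-04] at [ 0.3117 -0.4855  0.3501]
```

{"name": "carry_out", "arguments": {"increments": "0 0 0 -0.05 -0.04 0 0.087; 0 0 0 -0.105 -0.07 0 0.087; 0 0 0 -0.165 -0.09 0 0.087; 0 0 0 -0.225 -0.11 0 0.087; 0 0 0 -0.285 -0.13 0 0.087"}}

```text
time: 1.4
ee_pos: [0.4388, -0.2023, 0.3501]
eef_rot: [0.709, -0.705, -0.0, 0.0]
ft_force: [1.3, -0.4, 0.1]
width: 0.0869
```

{"name": "carry_out", "arguments": {"increments": "0 0 0 -0.06 -0.01 0 0.087; 0 0 0 -0.12 -0.015 0 0.087; 0 0 0 -0.18 -0.015 0 0.087; 0 0 -4 -0.24 0 0 0.087; 0 0 -8 -0.3 0 0 0.087"}}

```text
time: 2.02
ee_pos: [0.4362, 0.0995, 0.3504]
eef_rot: [0.757, -0.653, 0.0, 0.0]
ft_force: [1.2, 0.9, -0.4]
width: 0.0867
```

Run:
```python
from h import *
go([.424,.298,.24],yaw=-1.411); go([.424,.298,.11],yaw=-1.411)
```

```text
turn [ 0.  -0.  -0.7] shift [-0.1982 -0.0171  0.1102] at [0.4362 0.0995 0.3504]
turn [ 0.  -0.  -0.7] shift [-0.1983 -0.0171  0.2402] at [0.4362 0.0995 0.3504]
```

{"name": "carry_out", "arguments": {"increments": "0 0 0 -0.06 -0.005 0 0.087; 0 0 0 -0.12 -0.01 0.02 0.087; 0 0 -0.7 -0.17 -0.017 0.06 0.087; 0 0 -0.7 -0.198 -0.017 0.1 0.087; 0 0 -0.7 -0.198 -0.017 0.12 0.087"}}

```text
time: 2.65
ee_pos: [0.4217, 0.2998, 0.2278]
eef_rot: [0.763, -0.647, -0.001, 0.001]
ft_force: [-0.2, -0.5, 1.1]
width: 0.087
```

Run:
```python
from h import *
p,d,W=cloud("wrist","w1"); cloud("side","s1")
go([.424,.298,.11],yaw=-1.411)
```

```text
turn [ 0.2 -0.1  0.1] shift [-0.0007 -0.0019  0.1179] at [0.4227 0.2973 0.2279]
```

View pics/w1.png

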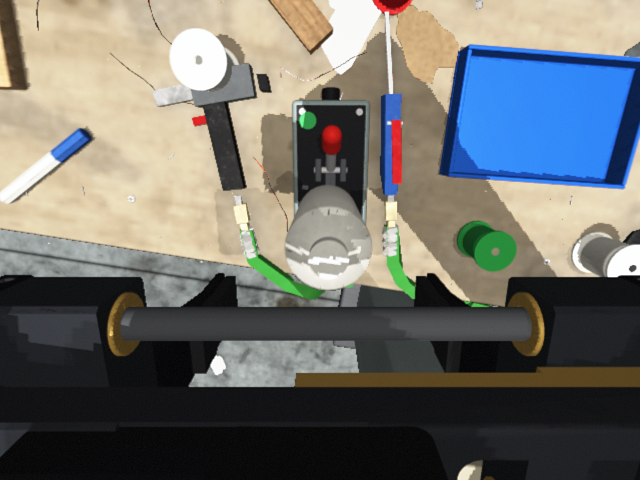

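{"name": "carry_out", "arguments": {"increments": "0 0 0 0 -0.002 0.04 0.087; 0 0 0 0 -0.002 0.08 0.087; 0 0 0 0 -0.002 0.106 0.087; 0 0 0 0 -0.002 0.106 0.087; 0 0 0 0 -0.002 0.106 0.05", "squeeze": 20}}

```text
time: 3.38
ee_pos: [0.4251, 0.2977, 0.1236]
eef_rot: [0.761, -0.648, -0.0, 0.001]
ft_force: [1.0, -0.3, 0.5]
width: 0.0824
```

{"name": "carry_out", "arguments": {"increments": "0 0 0 0 0 0 0.05; 0 0 0 0 0 0 0.05; 0 0 0 0 0 0 0.05; 0 0 0 0 0 -0.01 0.05; 0 0 0 0 0 -0.03 0.05"}}

```text
time: 4.0
ee_pos: [0.4246, 0.2973, 0.154]
eef_rot: [0.761, -0.648, -0.001, 0.002]
ft_force: [-0.1, -0.1, -3.7]
width: 0.0593
```

Run:
```python
from h import *
print(r.read_state()["width"]); cloud("side","s2")
go([.46,.56,.27],yaw=-.9)
```

```text
0.05928404940893047
turn [ -0.   -0.  -29.2] shift [-0.2525 -0.0755 -0.1128] at [0.4259 0.2986 0.1572]
```

View pics/s2.png

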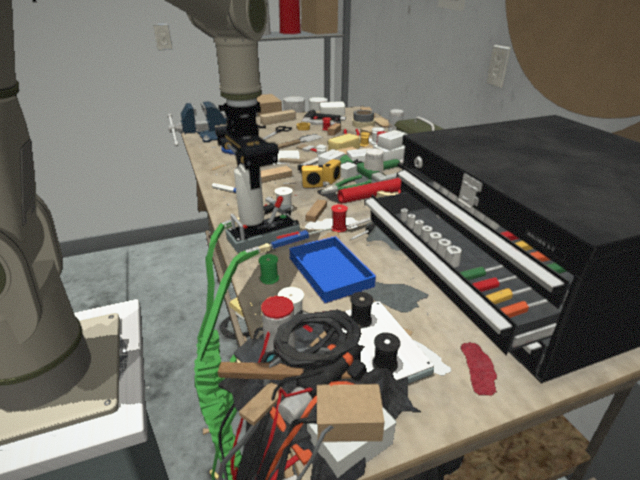

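Run:
```python
from h import *
for u,v in [(130,283),(85,320),(102,207),(102,265),(76,265)]: print(pix2w("top",u,v,.015).round(3))
go([.4255,.298,.29],yaw=-1.411);go([.515,.55,.29],yaw=-1.1)
```

```text
[0.458 0.55  0.015]
[0.38  0.641 0.015]
[0.629 0.624 0.015]
[0.498 0.614 0.015]
[0.499 0.671 0.015]
turn [-0. -0.  0.] shift [ 0.0006  0.0004 -0.1328] at [0.4259 0.2986 0.1572]
turn [ -0.   -0.  -17.8] shift [-0.2338 -0.1282 -0.1328] at [0.4259 0.2986 0.1572]
```

{"name": "carry_out", "arguments": {"increments": "0 0 0 0 0 -0.04 0.05; 0 0 0 0 0 -0.08 0.05; 0 0 -3 -0.02 -0.01 -0.12 0.05; 0 0 -7 -0.06 -0.03 -0.133 0.05; 0 0 -11 -0.1 -0.055 -0.133 0.05"}}

```text
time: 4.68
ee_pos: [0.4654, 0.4073, 0.2927]
eef_rot: [0.82, -0.572, 0.001, -0.002]
ft_force: [0.4, -0.1, -3.0]
width: 0.0591
```

Run:
```python
from h import *
go([.52,.548,.29],yaw=-1.1)
```

```text
turn [-0.2  0.  -6.8] shift [-0.1132 -0.0999  0.0031] at [0.4654 0.4073 0.2927]
```

{"name": "carry_out", "arguments": {"increments": "0 0 -2 -0.03 -0.03 0.003 0.05; 0 0 -4 -0.06 -0.055 0.003 0.05; 0 0 -6.8 -0.09 -0.08 0.003 0.05; 0 0 -6.8 -0.113 -0.1 0.02 0.05; 0 0 -6.8 -0.113 -0.1 0.06 0.05"}}

```text
time: 5.3
ee_pos: [0.5198, 0.5511, 0.2336]
eef_rot: [0.853, -0.522, -0.0, -0.003]
ft_force: [0.1, -0.0, -3.4]
width: 0.0593
```

Run:
```python
from h import *
go([.52,.548,.094],yaw=-1.1)
```

```text
turn [-0.3  0.2  0.1] shift [0.0033 0.002  0.1396] at [0.5198 0.5511 0.2336]
```

{"name": "carry_out", "arguments": {"increments": "-0.3 0.2 0 0.003 0.002 0.04 0.05; -0.3 0.2 0 0.003 0.002 0.08 0.05; -0.3 0.2 0 0.003 0.002 0.11 0.05; -0.3 0.2 0 0.003 0.002 0.126 0.05; -0.3 0.2 0 0.003 0.002 0.135 0.05"}}

```text
time: 5.92
ee_pos: [0.5202, 0.5481, 0.0986]
eef_rot: [0.853, -0.522, 0.0, -0.0]
ft_force: [0.3, 0.1, -3.2]
width: 0.0587
```

{"name": "carry_out", "arguments": {"increments": "0 0 0 0 0 0.003 0.05; 0 0 0 0 0 0.003 0.05; 0 0 0 0 0 0.003 0.05; 0 0 0 0 0 0.003 0.05; 0 0 0 0 0 0.003 0.05"}}

```text
time: 6.55
ee_pos: [0.5202, 0.5482, 0.0959]
eef_rot: [0.853, -0.522, 0.0, -0.0]
ft_force: [0.3, 0.6, -3.8]
width: 0.0586
```

Not yet touching the bench, so I'll lower it slowly.

{"name": "carry_out", "arguments": {"increments": "0 0 0 0 0 0.001 0.05; 0 0 0 0 0 0.002 0.05; 0 0 0 0 0 0.003 0.05; 0 0 0 0 0 0.004 0.05; 0 0 0 0 0 0.004 0.05"}}

```text
time: 7.18
ee_pos: [0.5209, 0.549, 0.0943]
eef_rot: [0.853, -0.522, 0.0, -0.002]
ft_force: [-0.8, -0.9, 10.0]
width: 0.0592
```

{"name": "carry_out", "arguments": {"increments": "0 0 0 0 0 -0.001 0.05; 0 0 0 0 0 -0.001 0.087; 0 0 0 0 0 -0.001 0.087; 0 0 0 0 0 -0.001 0.087; 0 0 0 0 0 -0.001 0.087"}}

```text
time: 7.8
ee_pos: [0.5209, 0.549, 0.0952]
eef_rot: [0.853, -0.522, 0.0, -0.002]
ft_force: [-0.0, 0.0, -0.3]
width: 0.0854
```

{"name": "carry_out", "arguments": {"increments": "0 0 0 0 0 -0.03 0.087; 0 0 0 0 0 -0.07 0.087; 0 0 0 0 0 -0.12 0.087; 0 0 3 0.02 0 -0.14 0.087; 0 0 6 0.05 0.01 -0.14 0.05"}}

```text
time: 8.43
ee_pos: [0.5346, 0.4999, 0.2366]
eef_rot: [0.824, -0.567, 0.0, -0.003]
ft_force: [-0.1, 0.6, -0.6]
width: 0.0825
```

Run:
```python
from h import *
cloud("top","t3"); np.set_printoptions(suppress=True)
c,s=np.cos(.16),np.sin(.16)
iso=lambda x,y,z:[.448+c*x-s*y,.296+s*x+c*y,z]
go(iso(.085,0,.2),yaw=-1.411); go(iso(.085,0,.075),yaw=-1.411)
```

```text
turn [-0.3 -0.  11.3] shift [0.1715 0.0702 0.0357] at [0.5376 0.4947 0.2359]
turn [-0.3 -0.  11.3] shift [0.1714 0.0708 0.1607] at [0.5376 0.4947 0.2359]
```

View pics/t3.png

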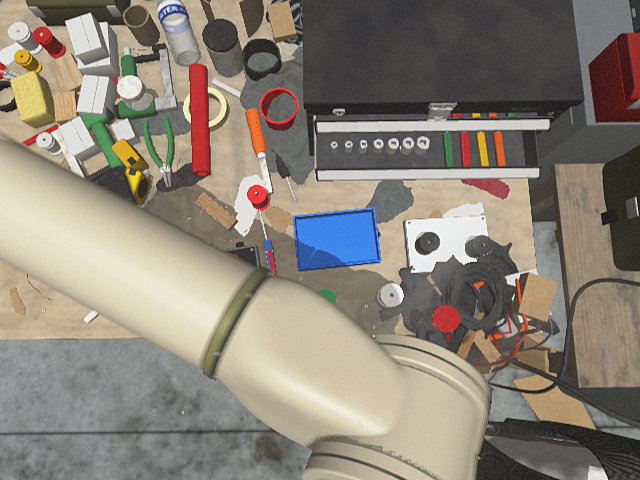

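{"name": "carry_out", "arguments": {"increments": "0 0 3 0.05 0.015 0 0; 0 0 6 0.1 0.035 0.01 0; 0 0 9 0.14 0.055 0.02 0; 0 0 11.3 0.171 0.07 0.036 0; 0 0 11.3 0.171 0.07 0.06 0"}}

```text
time: 9.1
ee_pos: [0.5337, 0.3055, 0.1751]
eef_rot: [0.759, -0.651, 0.003, -0.001]
ft_force: [0.3, 0.1, -0.4]
width: 0.0308
```

Run:
```python
from h import *
p,d,W=cloud("wrist","w4")
c,s=np.cos(.16),np.sin(.16)
iso=lambda x,y,z:[.448+c*x-s*y,.296+s*x+c*y,z]
go(iso(.085,0,.075),yaw=-1.411); print(r.read_state()["width"])
```

```text
turn [-0.1 -0.2 -0.3] shift [-0.0038 -0.0002  0.0965] at [0.5321 0.306  0.1715]
0.026921344885446806
```

View pics/w4.png

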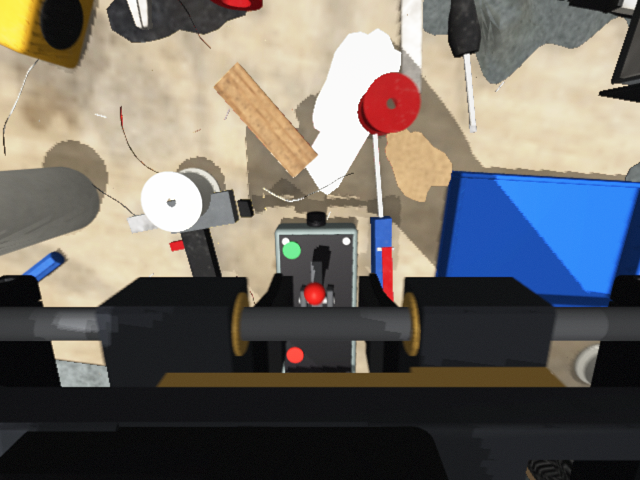

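Run:
```python
from h import *
p,d,W=cloud("wrist")
for u in (10,30,50,70,90): print(u,W[205,u].round(3))
```

```text
10 [0.529 0.521 0.095]
30 [0.527 0.52  0.079]
50 [0.524 0.519 0.061]
70 [0.52  0.519 0.04 ]
90 [0.516 0.518 0.014]
```

{"name": "carry_out", "arguments": {"increments": "0 0 0 -0.004 0 0.03 0; 0 0 0 -0.004 0 0.06 0; 0 0 0 -0.004 0 0.09 0; 0 0 0 -0.004 0 0.096 0; 0 0 0 -0.004 0 0.096 0"}}

```text
time: 9.82
ee_pos: [0.5314, 0.3115, 0.0778]
eef_rot: [0.76, -0.649, 0.001, 0.0]
ft_force: [-0.2, -0.5, 0.4]
width: 0.0
```

{"name": "carry_out", "arguments": {"increments": "0 0 0 0 0.015 0 0; 0 0 0 0 0.03 0 0; 0 0 0 0 0.045 0 0; 0 0 0 0 0.06 0 0; 0 0 0 0 0.066 0 0"}}

```text
time: 10.45
ee_pos: [0.4647, 0.3008, 0.0776]
eef_rot: [0.761, -0.649, 0.001, 0.001]
ft_force: [0.4, 0.6, 1.3]
width: 0.0005
```

{"name": "carry_out", "arguments": {"increments": "0 0 0 0 0 0 0; 0 0 0 0 0 0 0; 0 0 0 0 -0.02 0 0; 0 0 0 0 -0.05 -0.03 0; 0 0 0 0 -0.06 -0.09 0.03"}}

```text
time: 11.08
ee_pos: [0.5247, 0.309, 0.1663]
eef_rot: [0.76, -0.65, 0.0, 0.002]
ft_force: [0.8, 0.3, 0.3]
width: 0.0055
```

Run:
```python
from h import *
p,d,W=cloud("wrist","w5")
go([.542,.43,.2],yaw=.3); go([.53,-.088,.25],yaw=-1.571)
```

```text
turn [-0.3  0.4 81.8] shift [-0.1142 -0.0326 -0.0235] at [0.5277 0.3122 0.1761]
turn [-0.4  0.1  9. ] shift [ 0.3956  0.0595 -0.0748] at [0.5277 0.3122 0.1761]
```

View pics/w5.png

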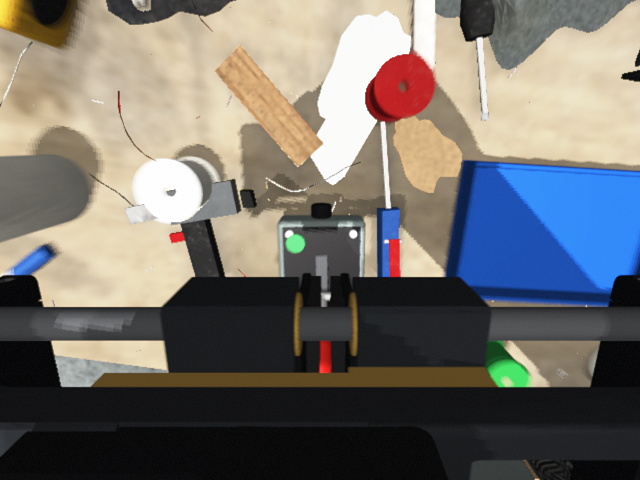

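{"name": "carry_out", "arguments": {"increments": "-0.4 0 2 0.06 0.01 -0.05 0.06; -0.4 0 4 0.12 0.02 -0.07 0.06; -0.4 0 6 0.18 0.03 -0.075 0.06; -0.4 0 8 0.24 0.04 -0.075 0.06; -0.4 0 9 0.3 0.05 -0.075 0.06"}}

```text
time: 11.75
ee_pos: [0.5248, 0.0203, 0.2507]
eef_rot: [-0.706, 0.708, 0.0, 0.001]
ft_force: [1.0, -0.8, -1.4]
width: 0.0555
```

Run:
```python
from h import *
p,d,W=cloud("side","s6"); cv2.imwrite("pics/s6c.png",cv2.resize(p[150:330,190:430],None,fx=3.3,fy=3.3,interpolation=2))
go([.531,-.088,.2],yaw=-1.571); print(r.read_state()["joint_positions"])
```

```text
turn [-0.  -0.1 -0.7] shift [ 0.098  -0.0072  0.0502] at [0.5251 0.0102 0.25  ]
[ 0.67714375  0.18547681 -0.87335407  1.64558073  0.14629803  1.37840905
 -1.79986806]
```

View pics/s6c.png

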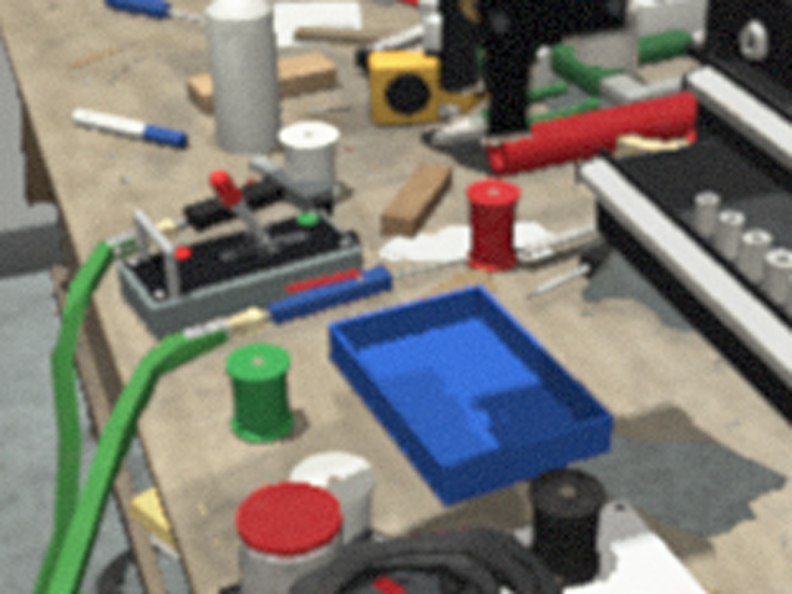

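{"name": "carry_out", "arguments": {"increments": "0 0 0 0.05 -0.004 0.02 0.062; 0 0 -0.7 0.098 -0.007 0.06 0.062; 0 0 -0.7 0.098 -0.007 0.1 0.062; 0 0 -0.7 0.098 -0.007 0.1 0.062; 0 0 -0.7 0.098 -0.007 0.1 0.062"}}

```text
time: 12.42
ee_pos: [0.5318, -0.0869, 0.1518]
eef_rot: [0.707, -0.707, 0.001, -0.0]
ft_force: [0.2, -0.5, -0.0]
width: 0.0619
```

Run:
```python
from h import *
p,d,W=cloud("wrist","w7")
go([.531,-.0875,.042],yaw=-1.571)
```

```text
turn [-0.2 -0.1  0.1] shift [0.0004 0.0013 0.1102] at [ 0.532  -0.0869  0.1522]
```

View pics/w7.png

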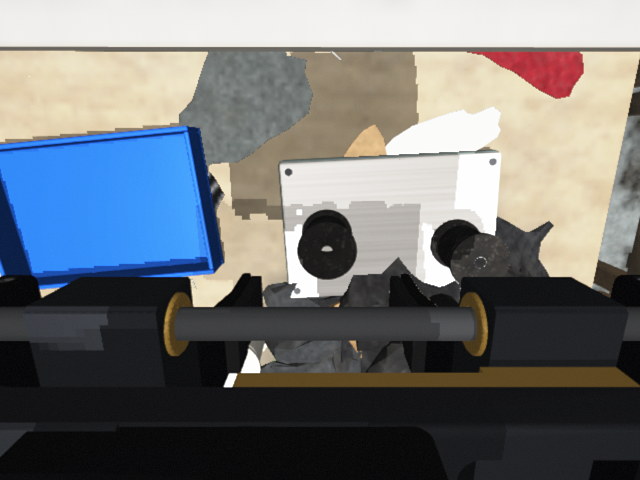

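{"name": "carry_out", "arguments": {"increments": "0 0 0 0 0.001 0.04 0.062; 0 0 0 0 0.001 0.08 0.062; 0 0 0 0 0.001 0.11 0.062; 0 0 0 0 0.001 0.11 0.062; 0 0 0 0 0.001 0.11 0.03"}}

```text
time: 13.1
ee_pos: [0.5329, -0.0868, 0.0444]
eef_rot: [0.708, -0.707, 0.003, -0.001]
ft_force: [0.3, -0.0, 0.9]
width: 0.0576
```

{"name": "carry_out", "arguments": {"increments": "0 0 0 0 0 0 0.03; 0 0 0 0 0 0 0.03; 0 0 0 0 0 0 0.03; 0 0 0 0 0 -0.02 0.03; 0 0 0 0 0 -0.06 0.03"}}

```text
time: 13.72
ee_pos: [0.5314, -0.0864, 0.1048]
eef_rot: [0.708, -0.707, 0.001, -0.0]
ft_force: [0.9, -1.2, -0.7]
width: 0.0373
```

Run:
```python
from h import *
p,d,W=cloud("wrist","w8");print(r.read_state()["width"])
go([.555,.06,.15],yaw=-1.571)
```

```text
0.037104527943363025
turn [-0.6 -0.2  0.1] shift [-0.146  -0.0211 -0.0393] at [ 0.5347 -0.0862  0.1109]
```

View pics/w8.png

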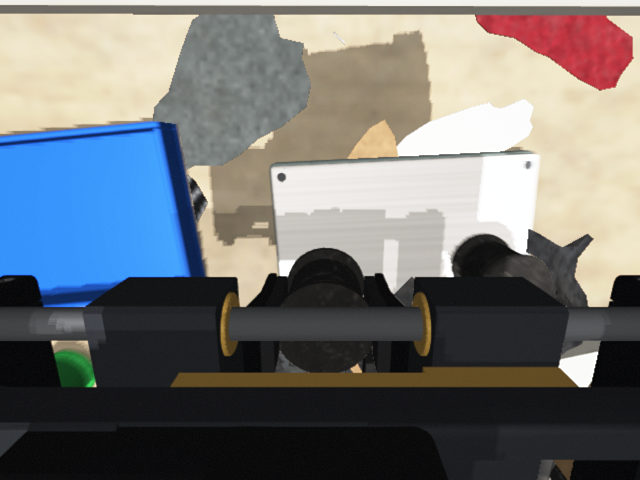

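{"name": "carry_out", "arguments": {"increments": "0 0 0 -0.05 0 -0.03 0.03; 0 0 0 -0.11 -0.01 -0.04 0.03; 0 0 0 -0.17 -0.015 -0.04 0.03; 0 0 0 -0.21 -0.016 -0.03 0.03; 0 0 0 -0.225 -0.016 0 0.03"}}

```text
time: 14.4
ee_pos: [0.5508, 0.1427, 0.1124]
eef_rot: [0.709, -0.705, 0.005, -0.004]
ft_force: [0.8, -0.9, -1.0]
width: 0.037
```

Run:
```python
from h import *
go([.55,.14,.025],yaw=-1.571)
```

```text
turn [-0.8 -0.1  0.4] shift [0.0026 0.002  0.0874] at [0.5508 0.1427 0.1124]
```

{"name": "carry_out", "arguments": {"increments": "-0.6 0 0 0.002 0.002 0.04 0.03; -0.6 0 0 0.002 0.002 0.07 0.03; -0.6 0 0 0.002 0.002 0.084 0.03; -0.6 0 0 0.002 0.002 0.087 0.03; -0.6 0 0 0.002 0.002 0.087 0.055"}}

```text
time: 15.02
ee_pos: [0.5507, 0.1408, 0.0266]
eef_rot: [0.709, -0.705, 0.002, -0.001]
ft_force: [0.5, 0.0, -0.6]
width: 0.0414
```

{"name": "carry_out", "arguments": {"increments": "0 0 0 0 0 0 0.055; 0 0 0 0 0 0 0.055; 0 0 0 0 0 -0.04 0.055; 0 0 0 0 0 -0.1 0.055; 0 0 0 0.05 0 -0.12 0.055"}}

```text
time: 15.65
ee_pos: [0.5514, 0.0953, 0.1509]
eef_rot: [0.712, -0.702, 0.003, -0.004]
ft_force: [1.0, -1.0, -1.0]
width: 0.0549
```

Run:
```python
from h import *
go([.523,-.1955,.15],yaw=-1.571)
```

```text
turn [-0.6  0.1  0.8] shift [2.904e-01 3.220e-02 2.000e-04] at [0.5514 0.0953 0.1509]
```

{"name": "carry_out", "arguments": {"increments": "-0.3 0 0 0.06 0.005 -0.01 0.055; -0.6 0 0.4 0.12 0.01 -0.01 0.055; -0.6 0 0.8 0.18 0.018 -0.01 0.055; -0.6 0 0.8 0.24 0.025 -0.005 0.06; -0.6 0 0.8 0.29 0.032 0 0.06"}}

```text
time: 16.27
ee_pos: [0.5227, -0.1979, 0.1506]
eef_rot: [-0.706, 0.708, -0.0, 0.0]
ft_force: [0.8, 0.6, 0.5]
width: 0.0597
```

Run:
```python
from h import *
p,d,W=cloud("wrist","w9")
go([.523,-.1955,.046],yaw=-1.571)
```

```text
turn [ 0.1 -0.1 -0.6] shift [-0.0104 -0.0024  0.1033] at [ 0.5206 -0.2056  0.1493]
```

View pics/w9.png

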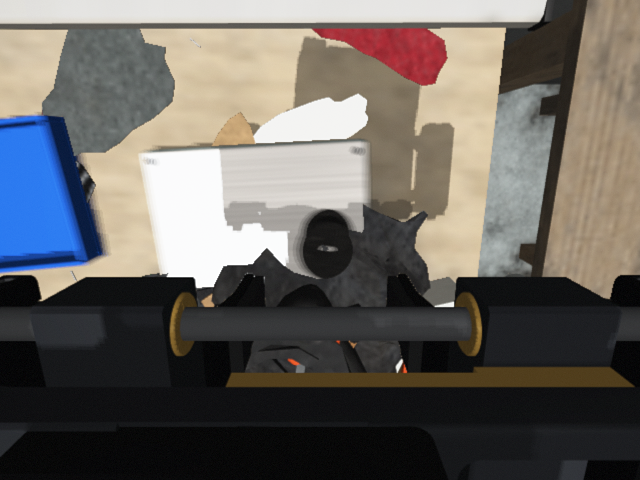

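{"name": "carry_out", "arguments": {"increments": "0 0 -0.6 -0.01 -0.002 0 0.058; 0 0 -0.6 -0.01 -0.002 0.02 0.058; 0 0 -0.6 -0.01 -0.002 0.04 0.058; 0 0 -0.6 -0.01 -0.002 0.06 0.058; 0 0 -0.6 -0.01 -0.002 0.06 0.058"}}

```text
time: 16.95
ee_pos: [0.5214, -0.1949, 0.0871]
eef_rot: [0.708, -0.707, -0.002, 0.002]
ft_force: [-0.5, 0.1, 0.8]
width: 0.058
```

Run:
```python
from h import *
go([.523,-.1955,.046],yaw=-1.571)
```

```text
turn [ 0.3 -0.   0.1] shift [ 0.0006 -0.0018  0.0411] at [ 0.5214 -0.1949  0.0871]
```

{"name": "carry_out", "arguments": {"increments": "0.3 0 0 0.001 -0.002 0.02 0.058; 0.3 0 0 0.001 -0.002 0.041 0.058; 0.3 0 0 0.001 -0.002 0.041 0.058; 0.3 0 0 0.001 -0.002 0.041 0.03; 0.3 0 0 0.001 -0.002 0.041 0.03"}}

```text
time: 17.58
ee_pos: [0.5238, -0.1961, 0.0469]
eef_rot: [0.708, -0.707, 0.001, -0.0]
ft_force: [0.5, 0.3, -1.0]
width: 0.045
```

{"name": "carry_out", "arguments": {"increments": "0 0 0 0 0 0 0.03; 0 0 0 0 0 0 0.03; 0 0 0 0 0 -0.02 0.03; 0 0 0 0 0 -0.06 0.03; 0 0 0 -0.02 0 -0.1 0.03"}}

```text
time: 18.2
ee_pos: [0.5235, -0.1771, 0.1492]
eef_rot: [-0.707, 0.707, -0.001, 0.0]
ft_force: [-0.1, -0.1, -0.4]
width: 0.0368
```

Run:
```python
from h import *
p,d,W=cloud("wrist","w10");print(r.read_state()["width"])
go([.55,.067,.14],yaw=-1.571)
```

```text
0.03683517997654211
turn [-0.5 -0.1  0.2] shift [-0.2399 -0.0243  0.0145] at [ 0.5265 -0.173   0.1548]
```

View pics/w10.png

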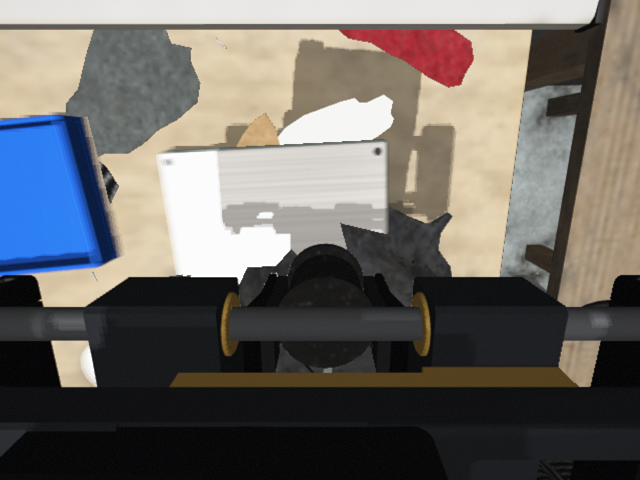

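{"name": "carry_out", "arguments": {"increments": "0 0 0 -0.06 -0.006 0 0.03; 0 0 0 -0.12 -0.012 0 0.03; 0 0 0 -0.175 -0.018 0 0.03; 0 0 0 -0.22 -0.024 0 0.03; 0 0 0 -0.24 -0.024 0.014 0.03"}}

```text
time: 18.88
ee_pos: [0.5504, 0.0709, 0.1426]
eef_rot: [0.71, -0.704, 0.005, -0.004]
ft_force: [0.1, -0.5, -0.4]
width: 0.0364
```

Run:
```python
from h import *
p,d,W=cloud("wrist","w11")
go([.55,.067,.028],yaw=-1.571)
```

```text
turn [-0.5 -0.   0.5] shift [ 5.300e-03 -1.000e-04  1.123e-01] at [0.5488 0.0723 0.1402]
```

View pics/w11.png

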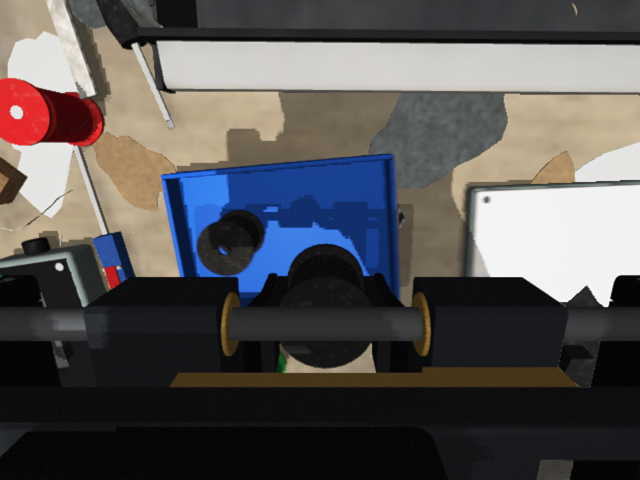

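{"name": "carry_out", "arguments": {"increments": "-0.5 0 0.4 0.005 0 0.04 0.03; -0.5 0 0.4 0.005 0 0.08 0.03; -0.5 0 0.4 0.005 0 0.105 0.03; -0.5 0 0.4 0.005 0 0.112 0.03; -0.5 0 0.4 0.005 0 0.112 0.054"}}

```text
time: 19.55
ee_pos: [0.5503, 0.067, 0.0292]
eef_rot: [0.708, -0.706, 0.0, -0.0]
ft_force: [0.8, 0.2, 0.8]
width: 0.041
```

{"name": "carry_out", "arguments": {"increments": "0 0 0 0 0 0 0.054; 0 0 0 0 0 0 0.054; 0 0 0 0 0 -0.04 0.054; 0 0 0 0 0 -0.1 0.054; 0 0 0 0 0 -0.12 0.07"}}

```text
time: 20.18
ee_pos: [0.5519, 0.0678, 0.1533]
eef_rot: [0.708, -0.706, 0.002, -0.002]
ft_force: [1.2, -0.3, -0.3]
width: 0.0579
```

Run:
```python
from h import *
go([.424,-.009,.15],yaw=-1.571)
go([.424,-.009,.15],yaw=-1.2)
```

```text
turn [-0.4 -0.   0.1] shift [0.0765 0.1281 0.0025] at [0.5519 0.0678 0.1533]
turn [ -0.4  -0.1 -21.1] shift [0.0765 0.1281 0.0025] at [0.5519 0.0678 0.1533]
```

Run:
```python
from h import *
np.set_printoptions(linewidth=200)
W=pts(np.load("pics/top0.npy"),r.camera_model("top")); S=pts(np.load("pics/side0.npy"),r.camera_model("side"))
p=cv2.imread("pics/top0.png")
A=np.concatenate([W.reshape(-1,3),S.reshape(-1,3)])[None]; h,c=ortho(A,np.zeros(A.shape,np.uint8),.35,.50,-.12,.06,s=.01)
print("cols y from .055 down"); 
for i,row in enumerate((np.nan_to_num(h)*1000).astype(int)): print("%.3f"%(.495-.01*i),row)
p,d,Wt=cloud("top","t12")
```

```text
cols y from .055 down
0.495 [33 33 33 33 35 33  5  5  4  6  4 28 29 28 76 75 30 29]
0.485 [27  5  3  4  4  4  3  4  4 24 29 31 28 29 29 29 41 41]
0.475 [ 4  4  3  4  4  4  5  2  3 28 32 29 29 30 28 29 46 72]
0.465 [ 3  2  3  4  4  4  3  2  4 25 30 26 22 24 23 28 42 76]
0.455 [ 4  3  4  5  4  5  7  4  3 23 26 25 22 20 23 30 36 95]
0.445 [  4   4   5   4   3  58  59  57  56  15  19  23  22  23  26  32  31 101]
0.435 [  4   3   3   3  58  59  58  58  58  55  15  21  25  30  31  30  29 103]
0.425 [  4   4   4   4  58  58  58  60  58  57  25  30  30  31  28  26  28 104]
0.415 [  5   2   5   3  58  58  58  60  59  55  32  31  29  31  29 100  98 106]
0.405 [  3   5   4   3  54  58  58  59  56  34  35  37  35  34  34 117 119 105]
0.395 [  3   2   3   3  29  32  34  34  31  27  29  35  39 114 119 121 119 118]
0.385 [  4   3   4   2  30  32  33  29  25  19  24  37  41 120 121 119 120 119]
0.375 [  3   4   2   3  24  26  25  17   3  19  20  28  35 119 119 120 119 120]
0.365 [  3   3   4   3   2   2   5   3   3  11  17  21  32 118 119 119 119 120]
0.355 [  4   4   2   4   4   3   3   3   4   5  12  19  29 113 121 118 119 120]
```

View pics/t12.png

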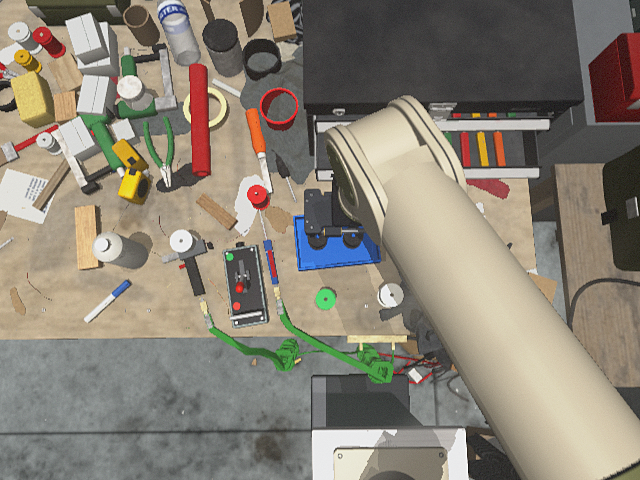

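Run:
```python
from h import *
go([.424,-.009,.15],yaw=-.8);print(np.round(r.read_state()["joint_positions"],2))
```

```text
turn [ -0.4  -0.2 -44. ] shift [0.0764 0.1284 0.0032] at [0.5522 0.0677 0.1541]
[ 0.53  0.35 -0.88  1.7   0.29  1.22 -1.99]
```

{"name": "carry_out", "arguments": {"increments": "0 0 -8 0.02 0.03 -0.02 0.066; 0 0 -17 0.04 0.07 -0.02 0.066; 0 0 -26 0.06 0.1 -0.01 0.066; 0 0 -35 0.07 0.12 0 0.066; 0 0 -44 0.0765 0.128 0.003 0.066"}}

```text
time: 20.85
ee_pos: [0.4227, -0.0102, 0.1491]
eef_rot: [0.922, -0.388, 0.003, -0.0]
ft_force: [-0.3, 0.1, 0.7]
width: 0.0659
```

Run:
```python
from h import *
p,d,W=cloud("wrist","w13")
go([.424,-.009,.032],yaw=-.8);print(np.round(r.read_state()["joint_positions"],2))
```

```text
turn [-0.1 -0.3  0.6] shift [-0.0005 -0.0023  0.1169] at [ 0.4222 -0.0107  0.1489]
[ 0.92 -0.03 -0.97  2.02 -0.02  1.13 -0.83]
```

View pics/w13.png

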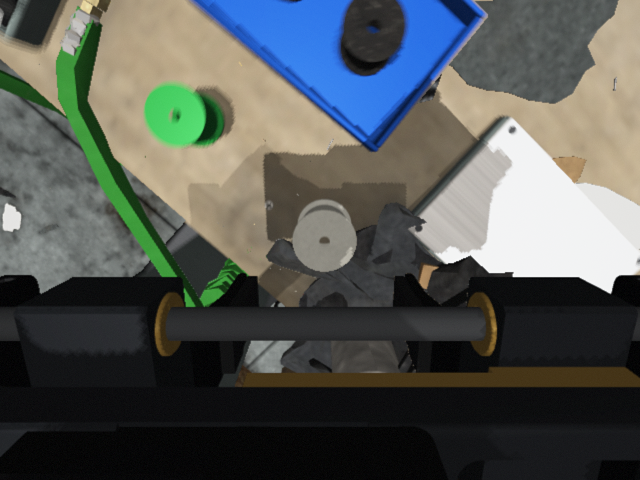

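{"name": "carry_out", "arguments": {"increments": "0 0 0 -0.0005 -0.002 0.035 0.064; 0 0 0 -0.0005 -0.002 0.07 0.064; 0 0 0 -0.0005 -0.002 0.09 0.064; 0 0 0 -0.0005 -0.002 0.105 0.064; 0 0 0 -0.0005 -0.002 0.113 0.064"}}

```text
time: 21.52
ee_pos: [0.4234, -0.0088, 0.0349]
eef_rot: [0.923, -0.385, 0.002, -0.0]
ft_force: [-0.4, -0.3, -0.0]
width: 0.064
```

{"name": "carry_out", "arguments": {"increments": "0 0 0 0 0 0.002 0.064; 0 0 0 0 0 0.004 0.064; 0 0 0 0 0 0.004 0.035; 0 0 0 0 0 0.004 0.035; 0 0 0 0 0 0.004 0.035"}}

```text
time: 22.15
ee_pos: [0.4237, -0.009, 0.0312]
eef_rot: [0.923, -0.385, 0.002, -0.0]
ft_force: [0.2, -0.8, 1.7]
width: 0.0446
```

{"name": "carry_out", "arguments": {"increments": "0 0 0 0 0 0 0.035; 0 0 0 0 0 0 0.035; 0 0 0 0 0 -0.02 0.035; 0 0 0 0 0 -0.06 0.035; 0 0 0 0 0 -0.1 0.035"}}

```text
time: 22.78
ee_pos: [0.4229, -0.0085, 0.1321]
eef_rot: [0.923, -0.385, 0.002, -0.0]
ft_force: [0.4, -0.4, 0.3]
width: 0.0444
```

Run:
```python
from h import *
p,d,W=cloud("wrist","w14");p,d,W=cloud("side","s14");print(r.read_state()["width"])
cv2.imwrite("pics/s14c.png",cv2.resize(p[180:400,220:460],None,fx=2.7,fy=2.7))
go([.555,-.1,.14],yaw=-1.571)
```

```text
0.04398536761228568
turn [-0.4 -0.4 44.7] shift [ 0.156  -0.0279 -0.0038] at [ 0.4255 -0.0088  0.1346]
```

View pics/w14.png

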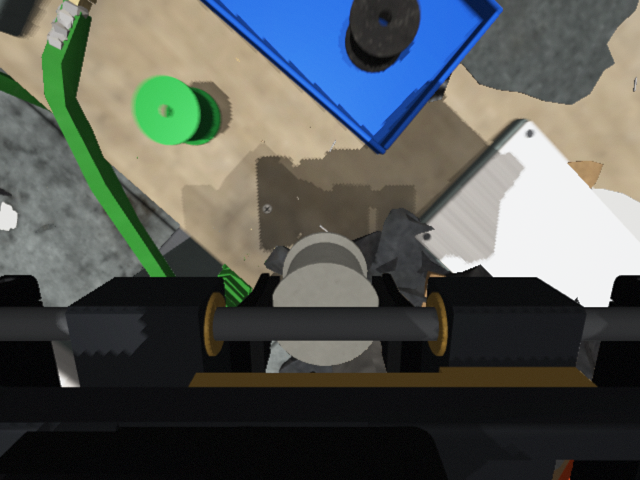

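View pics/s14c.png

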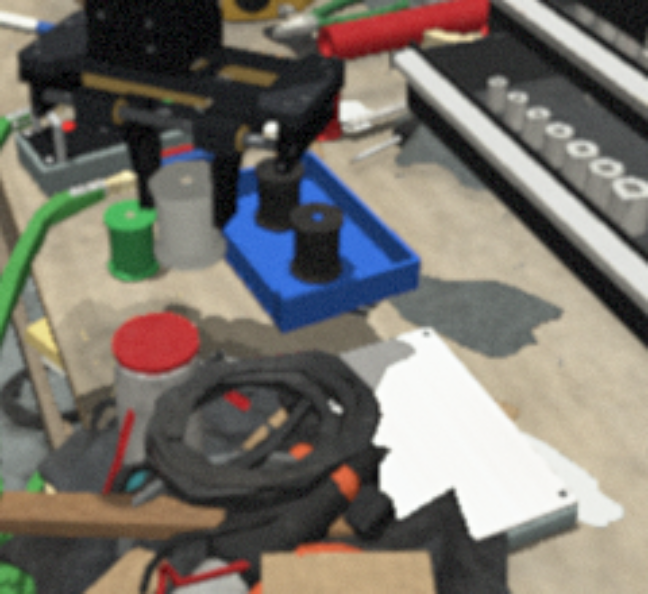

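Run:
```python
from h import *
go([.50,-.03,.17],yaw=-1.1); go([.555,-.19,.17],yaw=-1.571)
```

```text
turn [-0.3 -0.5 17.7] shift [ 0.0678 -0.0382 -0.0346] at [ 0.4255 -0.0088  0.1346]
turn [-0.4 -0.4 44.7] shift [ 0.2202  0.0353 -0.0335] at [ 0.4255 -0.0088  0.1346]
```

{"name": "carry_out", "arguments": {"increments": "0 0 8 0.03 -0.02 -0.03 0.035; 0 0 17 0.068 -0.038 -0.035 0.035; 0 0 26 0.11 -0.025 -0.035 0.035; 0 0 35 0.16 0 -0.035 0.035; 0 0 44 0.2 0.025 -0.035 0.035"}}

```text
time: 23.5
ee_pos: [0.5482, -0.1702, 0.1698]
eef_rot: [0.709, -0.705, 0.004, -0.002]
ft_force: [-0.2, 0.3, 0.0]
width: 0.0444
```

Run:
```python
from h import *
go([.555,-.19,.1],yaw=-1.571)
```

```text
turn [-0.5 -0.2  0.4] shift [ 0.0196 -0.0061  0.0699] at [ 0.5482 -0.1702  0.1698]
```

{"name": "carry_out", "arguments": {"increments": "-0.5 -0.2 0.4 0.02 -0.006 0.02 0.035; -0.5 -0.2 0.4 0.02 -0.006 0.05 0.035; -0.5 -0.2 0.4 0.02 -0.006 0.08 0.035; -0.5 -0.2 0.4 0.02 -0.006 0.1 0.035; -0.5 -0.2 0.4 0.02 -0.006 0.106 0.035"}}

```text
time: 24.12
ee_pos: [0.5545, -0.1902, 0.0624]
eef_rot: [-0.707, 0.707, 0.001, -0.0]
ft_force: [-0.1, -0.6, 0.5]
width: 0.0446
```

Run:
```python
from h import *
go([.555,-.19,.0575],yaw=-1.571)
p,d,W=cloud("wrist","w15")
```

```text
turn [0.1 0.1 0. ] shift [-0.0002 -0.0005  0.0049] at [ 0.5545 -0.1902  0.0624]
```

View pics/w15.png

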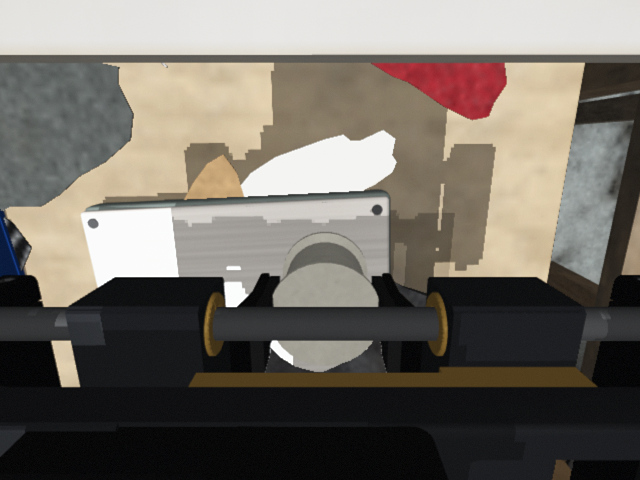

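{"name": "carry_out", "arguments": {"increments": "0 0 0 0 0 0.003 0.035; 0 0 0 0 0 0.005 0.035; 0 0 0 0 0 0.006 0.035; 0 0 0 0 0 0.006 0.062; 0 0 0 0 0 0.006 0.062"}}

```text
time: 24.8
ee_pos: [0.5549, -0.1903, 0.0569]
eef_rot: [-0.707, 0.707, 0.001, -0.0]
ft_force: [0.1, -0.1, 1.1]
width: 0.0564
```

{"name": "carry_out", "arguments": {"increments": "0 0 0 0 0 0 0.062; 0 0 0 0 0 0 0.062; 0 0 0 0 0 -0.04 0.062; 0 0 0 0 0 -0.08 0.062; 0 0 0 -0.03 0 -0.1 0.062"}}

```text
time: 25.42
ee_pos: [0.5556, -0.1622, 0.1589]
eef_rot: [-0.706, 0.709, -0.0, 0.0]
ft_force: [-0.3, 0.0, -0.3]
width: 0.0615
```

Run:
```python
from h import *
p,d,W=cloud("wrist","w16")
go([.5,.1,.25],yaw=-1.3);go([.542,.43,.2],yaw=.3); go([.542,.43,.2],yaw=-1.3);print(np.round(r.read_state()["joint_positions"],2))
```

```text
turn [ -0.2   0.1 -15.3] shift [-0.2553  0.0558 -0.0887] at [ 0.5568 -0.155   0.1611]
turn [-0.1  0.2 73. ] shift [-0.5851  0.013  -0.0381] at [ 0.5568 -0.155   0.1611]
turn [ -0.2   0.1 -15.3] shift [-0.5851  0.013  -0.0381] at [ 0.5568 -0.155   0.1611]
[ 0.86  0.38 -0.82  1.64  0.29  1.25 -1.58]
```

View pics/w16.png

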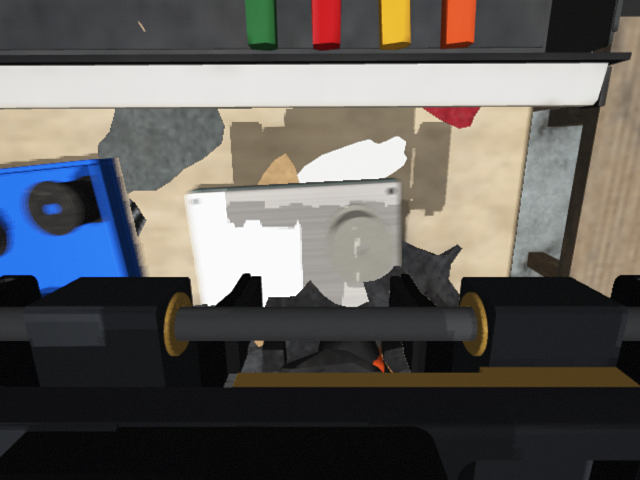

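{"name": "carry_out", "arguments": {"increments": "0 0 -3 -0.06 0.01 -0.05 0.066; 0 0 -6 -0.12 0.025 -0.08 0.066; 0 0 -9 -0.18 0.04 -0.09 0.066; 0 0 -12 -0.24 0.05 -0.09 0.066; 0 0 -15 -0.3 0.05 -0.09 0.066"}}

```text
time: 26.1
ee_pos: [0.5057, 0.1252, 0.251]
eef_rot: [0.795, -0.607, 0.002, -0.001]
ft_force: [1.6, -0.8, 0.1]
width: 0.066
```

Run:
```python
from h import *
go([.542,.43,.2],yaw=-.6)
```

```text
turn [ -0.2  -0.1 -40.3] shift [-0.2845 -0.1153  0.0511] at [0.5057 0.1252 0.251 ]
```

{"name": "carry_out", "arguments": {"increments": "0 0 -8 -0.055 -0.02 0 0.066; 0 0 -16 -0.11 -0.045 0 0.066; 0 0 -24 -0.165 -0.07 0 0.066; 0 0 -32 -0.22 -0.095 0 0.066; 0 0 -40 -0.275 -0.113 0.02 0.066"}}

```text
time: 26.72
ee_pos: [0.5418, 0.4234, 0.2312]
eef_rot: [0.955, -0.296, 0.002, -0.001]
ft_force: [0.8, 0.1, 0.4]
width: 0.0662
```

{"name": "carry_out", "arguments": {"increments": "0 0 0 0 0 0 0.066; 0 0 0 0 0 0 0.066; 0 0 0 0 0 0 0.066; 0 0 0 0 0 0 0.066; 0 0 0 0 0 0 0.066"}}

```text
time: 27.35
ee_pos: [0.5424, 0.4226, 0.2317]
eef_rot: [0.955, -0.297, 0.002, -0.001]
ft_force: [0.3, 0.6, -0.4]
width: 0.0658
```

Run:
```python
from h import *
p,d,W=cloud("wrist","w17")
m=(W[...,2]>.045)&(W[...,2]<.07)&(abs(W[...,0]-.542)<.04)&(abs(W[...,1]-.43)<.04)
print(W[m].mean(0),cv2.minEnclosingCircle(W[m][:,:2].astype(np.float32)))
go([.542,.43,.03],yaw=-.6);print(np.round(r.read_state()["joint_positions"],2))
```

```text
[0.54150796 0.43038789 0.05651706] ((0.5411528944969177, 0.42995983362197876), 0.02414592169225216)
turn [-0.2 -0.2 -0.1] shift [-0.005  -0.005   0.2016] at [0.5422 0.4228 0.2316]
[-0.09  0.68 -1.07  1.22  0.59  1.55 -1.66]
```

View pics/w17.png

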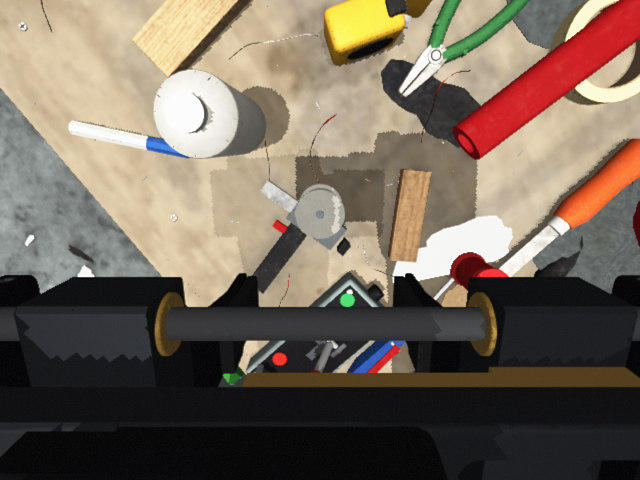

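{"name": "carry_out", "arguments": {"increments": "0 0 0 -0.005 -0.005 0.04 0.066; 0 0 0 -0.005 -0.005 0.08 0.066; 0 0 0 -0.005 -0.005 0.12 0.066; 0 0 0 -0.005 -0.005 0.15 0.066; 0 0 0 -0.005 -0.005 0.15 0.066"}}

```text
time: 28.02
ee_pos: [0.5411, 0.4285, 0.0795]
eef_rot: [0.955, -0.297, 0.001, 0.0]
ft_force: [-0.5, -0.5, 0.7]
width: 0.0661
```

Run:
```python
from h import *
go([.5415,.43,.03],yaw=-.6)
```

```text
turn [-0.  -0.2 -0.1] shift [-0.0007 -0.0014  0.0495] at [0.5411 0.4285 0.0795]
```

{"name": "carry_out", "arguments": {"increments": "0 0 0 -0.001 -0.0015 0.02 0.066; 0 0 0 -0.001 -0.0015 0.035 0.066; 0 0 0 -0.001 -0.0015 0.045 0.066; 0 0 0 -0.001 -0.0015 0.05 0.066; 0 0 0 -0.001 -0.0015 0.05 0.066"}}

```text
time: 28.65
ee_pos: [0.5413, 0.4303, 0.0294]
eef_rot: [0.955, -0.297, 0.001, 0.0]
ft_force: [-0.6, 0.4, -0.7]
width: 0.0663
```

{"name": "carry_out", "arguments": {"increments": "0 0 0 0 0 0 0.035; 0 0 0 0 0 0 0.035; 0 0 0 0 0 0 0.035; 0 0 0 0 0 0 0.035; 0 0 0 0 0 0 0.035"}}

```text
time: 29.28
ee_pos: [0.5414, 0.4304, 0.0297]
eef_rot: [0.955, -0.297, 0.001, 0.0]
ft_force: [-0.0, -0.0, 2.5]
width: 0.0447
```

{"name": "carry_out", "arguments": {"increments": "0 0 0 0 0 -0.02 0.035; 0 0 0 0 0 -0.06 0.035; 0 0 0 0 0 -0.1 0.035; 0 0 0 0 0 -0.15 0.035; 0 0 0 0 0 -0.18 0.035"}}

```text
time: 29.9
ee_pos: [0.5408, 0.4314, 0.2139]
eef_rot: [0.955, -0.296, 0.002, -0.001]
ft_force: [-0.1, 0.2, -1.0]
width: 0.0449
```

Run:
```python
from h import *
p,d,W=cloud("wrist","w18");print(r.read_state()["width"])
go([.5,.13,.24],yaw=-1.2); go([.555,-.1,.2],yaw=-1.571)
```

```text
0.04466914583018635
turn [-0.5 -0.1 34.3] shift [ 0.1373  0.2723 -0.0241] at [0.5412 0.4323 0.2175]
turn [-0.5  0.  55.5] shift [0.3127 0.431  0.0154] at [0.5412 0.4323 0.2175]
```

View pics/w18.png

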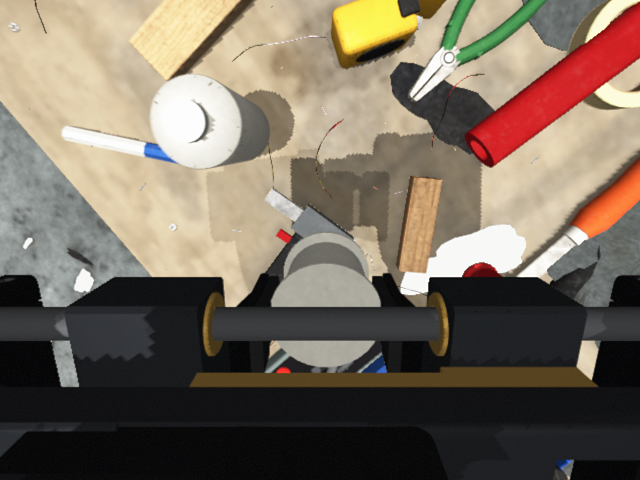

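{"name": "carry_out", "arguments": {"increments": "0 0 7 0.02 0.055 -0.02 0.035; 0 0 14 0.05 0.11 -0.024 0.035; 0 0 21 0.08 0.165 -0.024 0.035; 0 0 28 0.11 0.22 -0.024 0.035; 0 0 34 0.137 0.272 -0.024 0.035"}}

```text
time: 30.58
ee_pos: [0.4994, 0.1285, 0.2405]
eef_rot: [0.826, -0.564, 0.002, -0.004]
ft_force: [0.9, -0.6, -0.1]
width: 0.0447
```

Run:
```python
from h import *
go([.555,-.1,.2],yaw=-1.571)
```

```text
turn [-0.5  0.1 21.3] shift [0.2332 0.0315 0.0401] at [0.4994 0.1285 0.2405]
```

{"name": "carry_out", "arguments": {"increments": "0 0 5 0.055 0.005 0 0.035; 0 0 10 0.11 0.012 0.01 0.035; 0 0 15 0.16 0.02 0.02 0.035; -0.3 0 20 0.21 0.028 0.035 0.035; -0.5 0 21.3 0.233 0.0315 0.04 0.035"}}

```text
time: 31.2
ee_pos: [0.5546, -0.1029, 0.1997]
eef_rot: [-0.705, 0.709, 0.001, -0.0]
ft_force: [-0.6, 1.3, -1.2]
width: 0.0446
```

Run:
```python
from h import *
p,d,W=cloud("wrist","w19")
go([.555,-.1,.062],yaw=-1.571)
```

```text
turn [ 0.1  0.1 -0.4] shift [-0.0047 -0.0003  0.1372] at [ 0.5549 -0.1049  0.1992]
```

View pics/w19.png

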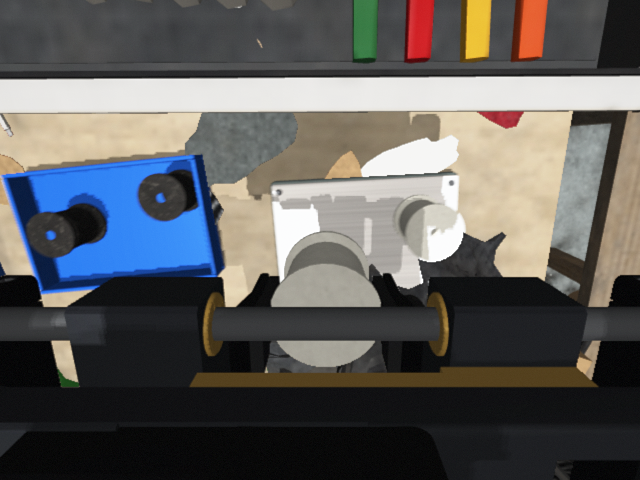

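{"name": "carry_out", "arguments": {"increments": "0 0 -0.4 -0.005 0 0.04 0.035; 0 0 -0.4 -0.006 0 0.08 0.035; 0 0 -0.4 -0.006 0 0.11 0.035; 0 0 -0.4 -0.006 0 0.13 0.035; 0 0 -0.4 -0.006 0 0.137 0.035"}}

```text
time: 31.88
ee_pos: [0.5546, -0.098, 0.062]
eef_rot: [0.708, -0.707, -0.001, 0.0]
ft_force: [0.7, 0.7, 0.4]
width: 0.0445
```

Run:
```python
from h import *
go([.555,-.099,.0555],yaw=-1.571)
```

```text
turn [0.1 0.1 0.1] shift [ 0.001  -0.0004  0.0065] at [ 0.5546 -0.098   0.062 ]
```

{"name": "carry_out", "arguments": {"increments": "0 0 0 0 0 0.004 0.035; 0 0 0 0 0 0.006 0.035; 0 0 0 0 0 0.007 0.035; 0 0 0 0 0 0.007 0.06; 0 0 0 0 0 0.007 0.06"}}

```text
time: 32.5
ee_pos: [0.5547, -0.098, 0.0553]
eef_rot: [0.708, -0.707, -0.001, 0.0]
ft_force: [-0.2, -0.6, 0.4]
width: 0.0559
```

{"name": "carry_out", "arguments": {"increments": "0 0 0 0 0 0 0.06; 0 0 0 0 0 0 0.06; 0 0 0 0 0 -0.04 0.06; 0 0 0 0 0 -0.08 0.06; 0 0 0 0 0 -0.14 0.06"}}

```text
time: 33.12
ee_pos: [0.554, -0.0983, 0.1956]
eef_rot: [0.708, -0.707, -0.002, 0.001]
ft_force: [0.6, -0.6, 0.1]
width: 0.06
```

Run:
```python
from h import *
go([.5,.15,.24],yaw=-1.411)
```

```text
turn [ 0.2  0.1 -9.1] shift [-0.2485  0.0539 -0.0437] at [ 0.554  -0.0983  0.1956]
```

{"name": "carry_out", "arguments": {"increments": "0 0 -2 -0.05 0.01 -0.03 0.06; 0 0 -4 -0.11 0.02 -0.044 0.03; 0 0 -6 -0.17 0.035 -0.044 0; 0 0 -9 -0.22 0.045 -0.044 0; 0 0 -9 -0.24 0.054 -0.044 0"}}

```text
time: 33.75
ee_pos: [0.4988, 0.1448, 0.2407]
eef_rot: [0.762, -0.647, -0.002, 0.0]
ft_force: [-0.2, -0.7, -0.2]
width: 0.0279
```

Run:
```python
from h import *
p,d,W=cloud("side","s20"); cv2.imwrite("pics/s20c.png",cv2.resize(p[180:400,220:460],None,fx=2.7,fy=2.7))
p,d,T=cloud("top","t20")
def circ(n,x,y,rad,z0,z1):
    for nm,A in(("top",T),("side",W)):
        m=(np.hypot(A[...,0]-x,A[...,1]-y)<rad)&(A[...,2]>z0)&(A[...,2]<z1); P=A[m]
        if len(P)>5: print(n,nm,len(P),P.mean(0).round(3),np.round(cv2.minEnclosingCircle(P[:,:2].astype(np.float32))[0],3))
circ("c1",.555,-.19,.04,.07,.1);circ("c2",.555,-.098,.04,.07,.1)
circ("bA",.55,.14,.038,.045,.075);circ("bB",.565,.06,.038,.045,.075)
c,s=np.cos(.16),np.sin(.16)
iso=lambda x,y,z:[.448+c*x-s*y,.296+s*x+c*y,z]
go(iso(-.038,0,.2),yaw=-1.411)
```

```text
c1 top 425 [ 0.555 -0.19   0.081] [ 0.555 -0.191]
c1 side 570 [ 0.553 -0.192  0.079] [ 0.555 -0.189]
c2 top 414 [ 0.556 -0.098  0.081] [ 0.556 -0.098]
c2 side 428 [ 0.553 -0.101  0.079] [ 0.554 -0.099]
bA side 179 [0.545 0.141 0.053] [0.545 0.144]
bB side 175 [0.576 0.041 0.053] [0.577 0.043]
turn [0.2 0.1 0.1] shift [-0.1584  0.0635  0.0412] at [0.4989 0.1437 0.2405]
```

View pics/s20c.png

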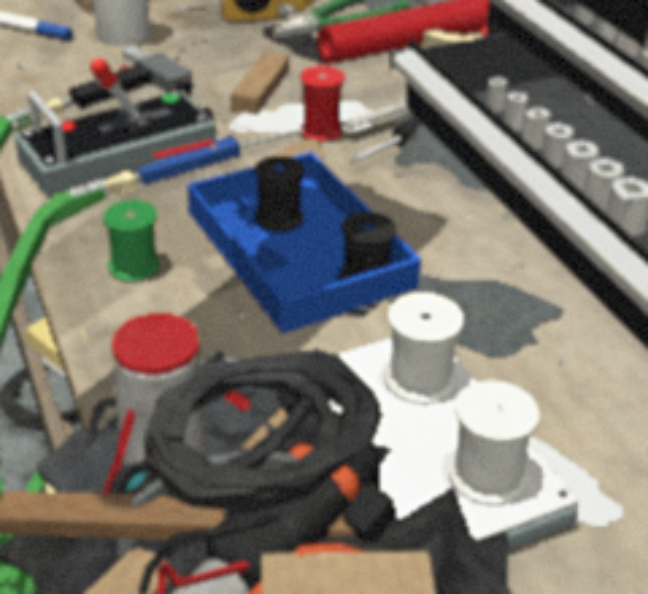

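View pics/t20.png

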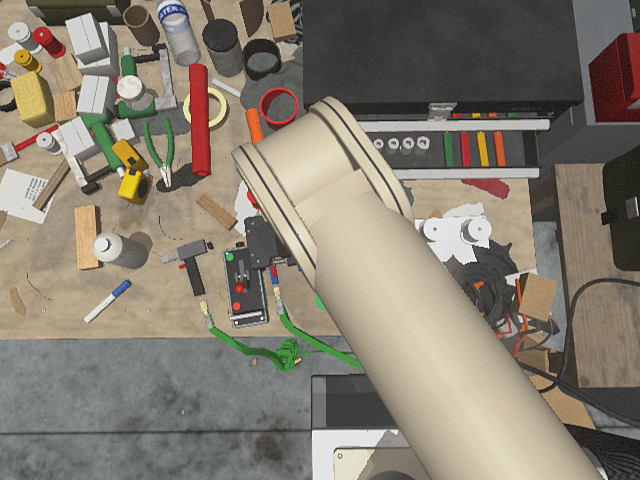

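{"name": "carry_out", "arguments": {"increments": "0 0 0 -0.05 0.02 0 0; 0 0 0 -0.1 0.04 0.01 0; 0 0 0 -0.14 0.06 0.03 0; 0 0 0 -0.158 0.065 0.041 0; 0 0 0 -0.158 0.065 0.041 0"}}

```text
time: 34.48
ee_pos: [0.4091, 0.2886, 0.1996]
eef_rot: [0.762, -0.648, -0.002, 0.001]
ft_force: [0.3, -0.5, -0.5]
width: 0.0006
```

{"name": "carry_out", "arguments": {"increments": "0 0 0 0 0 0 0; 0 0 0 0 0 0 0; 0 0 0 0 0 0.02 0; 0 0 0 0 0 0.04 0; 0 0 0 0 0 0.05 0"}}

```text
time: 35.1
ee_pos: [0.4081, 0.2881, 0.1476]
eef_rot: [0.762, -0.648, -0.003, 0.002]
ft_force: [-0.4, -0.3, 1.4]
width: 0.0004
```

Run:
```python
from h import *
c,s=np.cos(.16),np.sin(.16)
iso=lambda x,y,z:[.448+c*x-s*y,.296+s*x+c*y,z]
go(iso(-.04,0,.076),yaw=-1.411); go(iso(.025,0,.076),yaw=-1.411); cloud("wrist","w21")
```

```text
turn [0.4 0.1 0.1] shift [-0.0014 -0.0011  0.0715] at [0.4081 0.2881 0.1476]
turn [0.4 0.1 0.1] shift [-0.0012 -0.0661  0.0711] at [0.4081 0.2881 0.1476]
```

View pics/w21.png

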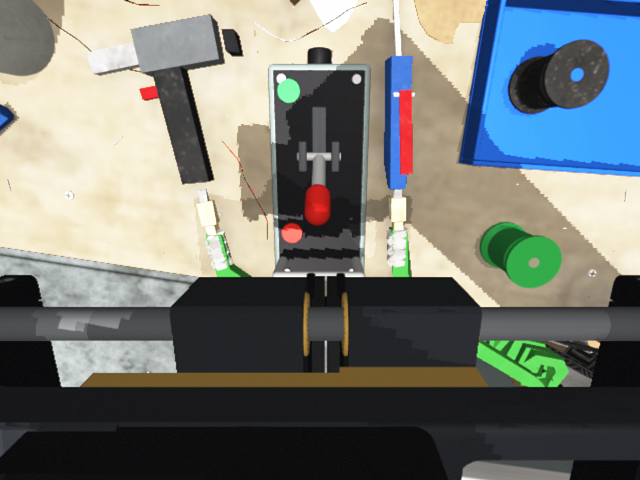

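Lever is off (red grip at (317,205), leaning toward the gripper) and the fingers are lined up with it. I'll descend and push.

{"name": "carry_out", "arguments": {"increments": "0.4 0 0 -0.001 -0.001 0.03 0; 0.4 0 0 -0.001 -0.001 0.055 0; 0.4 0 0 -0.001 -0.001 0.071 0; 0.4 0 0 -0.001 -0.001 0.071 0; 0.4 0 0 -0.001 -0.001 0.071 0"}}

```text
time: 35.78
ee_pos: [0.4086, 0.2896, 0.0769]
eef_rot: [0.762, -0.647, -0.001, -0.001]
ft_force: [-0.7, -0.4, 0.9]
width: 0.0007
```

{"name": "carry_out", "arguments": {"increments": "0 0 0 0 -0.015 0 0; 0 0 0 0 -0.03 0 0; 0 0 0 0 -0.045 0 0; 0 0 0 0 -0.058 0 0; 0 0 0 0 -0.066 0 0"}}

```text
time: 36.4
ee_pos: [0.4744, 0.3002, 0.0767]
eef_rot: [0.762, -0.648, -0.001, -0.0]
ft_force: [-13.6, -2.8, 5.7]
width: 0.0002
```

{"name": "carry_out", "arguments": {"increments": "0 0 0 0 0 0 0; 0 0 0 0 0.01 0 0; 0 0 0 0 0.03 -0.02 0; 0 0 0 0 0.04 -0.06 0; 0 0 0 0.02 0.04 -0.12 0"}}

```text
time: 37.02
ee_pos: [0.436, 0.2743, 0.1962]
eef_rot: [0.763, -0.646, -0.001, 0.001]
ft_force: [1.7, -1.2, 0.6]
width: 0.0003
```

{"name": "carry_out", "arguments": {"increments": "0 0 0 0.05 0 -0.02 0.02; 0 0 0 0.1 0 -0.04 0.04; 0 0 0 0.15 0 -0.04 0.04; 0 0 0 0.2 0 -0.04 0.04; 0 0 0 0.22 0 -0.04 0.04"}}

```text
time: 37.65
ee_pos: [0.4721, 0.0537, 0.2357]
eef_rot: [0.762, -0.648, -0.0, 0.001]
ft_force: [-0.4, 0.4, -0.1]
width: 0.0377
```

Run:
```python
from h import *
p,d,W=cloud("side","s22"); cv2.imwrite("pics/s22c.png",cv2.resize(p[150:380,190:450],None,fx=2.6,fy=2.6))
cloud("top","t22"); print(r.read_state()["ee_pos"])
```

```text
[0.47214843 0.05455703 0.23559773]
```

View pics/s22c.png

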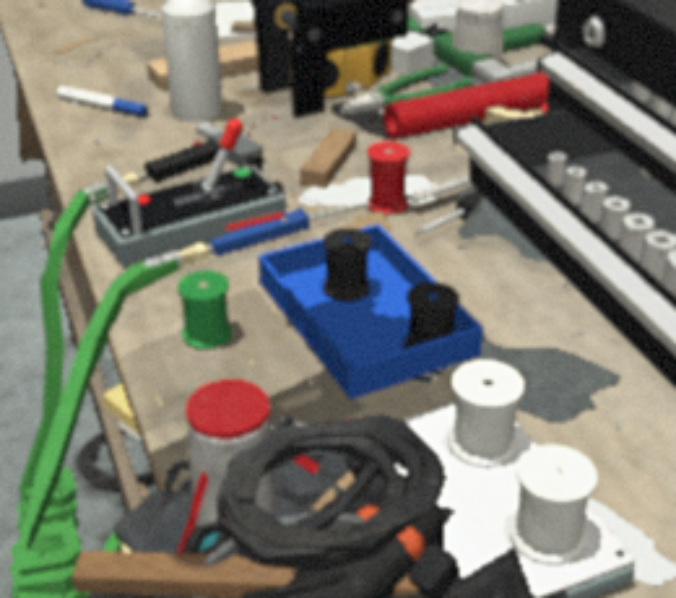

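View pics/t22.png

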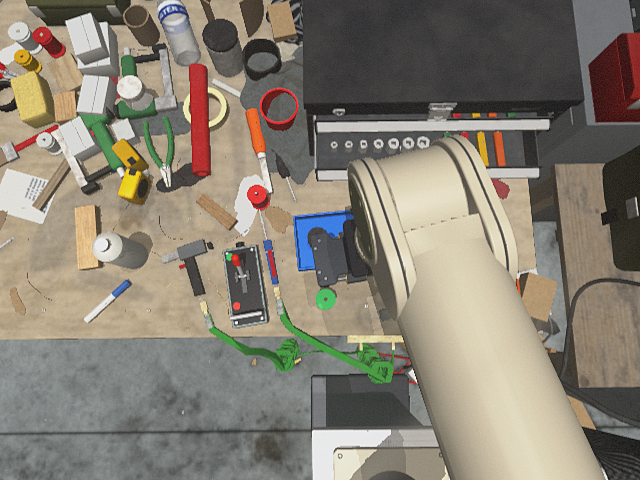

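Run:
```python
from h import *
for f in("t22",None):
    p=cv2.imread("pics/t22.png") if f else cv2.imread("pics/top0.png")
    q=p[245:280,222:255]; h=cv2.cvtColor(q,cv2.COLOR_BGR2HSV); m=((h[...,0]<8)|(h[...,0]>172))&(h[...,1]>150)&(h[...,2]>90)
    v,u=np.nonzero(m); print(len(u),u.mean()+222,v.mean()+245)
r.close_job()
```

```text
85 235.6 259.6941176470588
82 235.4878048780488 259.6951219512195
the job is handed in; nothing more can be done
```

The spools are swapped and the job is handed in, at about 38 s of the 210 s allowed. No verdict comes back, so success rests on my own camera checks.

**What I did**
- **Can:** I lifted it over the hoop and stood it on bare bench at about (0.52, 0.55), to the left of the switch. That is not the spot you suggested, but it is over 100 mm from the switch box.
- **Lever off:** I pulled it over until it snapped off. The side camera showed it leaning towards the robot before any spool was moved.
- **Spools:** Two black and two cream spools were present. Both blacks are in the blue tray and both creams stand on the plate. The red and green spools were not touched.
- **Lever on:** I pushed it back until it snapped on.

**Last checks**
- **Lever:** In the top view, the red grip sits within about 0.1 px of where it started.
- **Cream spools:** They stand upright on the plate at (0.555, −0.190) and (0.555, −0.098). Both are well inside its edge.
- **Black spools:** They stand in the tray at about (0.545, 0.143) and (0.577, 0.042). The second was knocked about 35 mm after I placed it, but it stayed in the tray.
- **Can and arm:** The can is upright. The gripper ended up clear above the bench, with no force on the wrist beyond noise.

No check failed. Two things I did not measure: the lever angle itself, and the red spool's final position, though it looks unmoved in the last pictures.

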